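# Put the vise kit back in its recessed trays

## Robot

A 6-joint arm with a two-finger parallel gripper is mounted at the origin on the work surface; the furniture and walls round the work are solid. World frame = base frame: x ahead of the robot, y to its left, z up, the work surface at z = 0. Lengths are in m, angles in rad, forces in N, time in s.
With the tool pointing down it reaches from about 0.35 to 0.775 m from the base axis. Payload 7.3 kg.
Tool frame: the origin (TCP) lies midway between the tips of the shut fingers; the grasp point (between the pads) lies 19 mm behind it (robot.grip_depth is the z of the grasp point in the tool frame, in m); z points along the fingers, y is the line along which they close (so a half turn about z gives the same grasp; the last joint's range is limited). The gripper opens to 92 mm and grips with 3 to 60 N. Pads are 19 mm wide; open, the fingers measure 130 mm over their backs; the gripper's body (75 mm by 190 mm) begins 47 mm behind the grasp point.
Start: joints at [-1.253, 0.342, 1.524, -0, 1.275, -0.146], TCP at [0.235, -0.47, 0.227] pointing down, gripper open.
Joint ranges: [-2.53, 2.53], [-0.77, 2.02], [0.04, 2.7], [-1, 4.14], [0.28, 2.66], [-3.11, 3.11]. Speed limits (rad/s): [2.57, 2.57, 3.14, 3.14, 3.14, 3.14].

## Interface

Orientations are given as [roll, pitch, yaw] about the fixed x, y, z axes, in that order (R = Rz(yaw) Ry(pitch) Rx(roll)).
In Python, from cell import robot, viewer gives the robot as it stands.
- The arm moves only by the tool step_arm, never from a script. Its argument "increments" is a list of rows, each an object with "delta_pos": the shift along the tool's x, y, z in cm, a list of three; "dr": the turn, a rotation vector about the tool's x, y, z in degrees, a list of three; "fingers": the closure, from -1 (fully open) to 1 (shut), so that 0 is half open. In form: [{"delta_pos": [tx, ty, tz], "dr": [wx, wy, wz], "fingers": fingers}, ...]. A call has exactly 5 rows; each row is the pose to reach, as a shift and turn from the pose commanded when the call began, along the tool's axes at that moment; what a row does not reach only later rows make up. A row lasts 1/8 s, in which the tool goes at most 62.5 mm and 10.7 degrees, less where a joint would pass 70% of its speed; a pose out of reach is approached as far as the arm can. A call with a gripper value outside its range is refused whole. The fingers move at their own pace and stop on an object; "newtons" is the grip in N (left out, the last holds). Time passes only in rows, so rows that repeat a pose let the fingers close, or fill a call up. It gives the time, the measured TCP pose, the force, the opening and the grip force at its end, in the units of the state.
- robot.observe(): the state, without advancing time (a new reading comes with each control period).
- viewer.read_camera(name): name is "scene" or "top" or "wrist"; returns the picture (384x512x3 uint8, red, green, blue); there is no depth.
- viewer.camera_params(name): a dict with "K" (3x3 intrinsics, pixels), "T" (4x4, takes a point from camera to world coordinates). Camera axes: x right, y down, z forward; pixel columns grow to the right and rows downward; lengths in m; the calibration is good to about 2 mm. A picture is of the moment at which its call begins: read the wrist's pose just before it. camera_params takes no time and is no camera call; for the wrist camera it gives the pose at the moment of the call.
- robot.hand_in(): hands the job in; it is judged then, once.
The state is a dict: "time": time; "qpos": joint angles; "qvel": joint speeds; "joint_efforts": joint torques, N m; "tool_pos": TCP position; "tool_rot": TCP orientation; "contact_force": force on the tool from outside, world axes, zero at the start; "torque": the same for the moment, N m; "opening": finger opening in m; "grip_force": force on a finger pad.
Only numpy, scipy, OpenCV 4.12 (cv2) and the standard library are available. Lean on these libraries where they do the work, as an engineer would, in place of code of your own. Each camera call takes 0.05 s, during which the arm holds its last target. There are 200 camera calls.

## Task

The vise kit is lying loose on the bench: put the two spanners, the hex key and the wooden packing block each back into the tray whose recess is cut to its shape and size, fully down and flat on the recess floor. Leave the caliper and the drilled steel block where they lie.

Things in the scene. Friction and masses are not known exactly. Their poses are not given: they have to be found in the camera images.
- big_spanner: The larger of two bright combination spanners, 35 x 224 x 8 mm. Origin at the centre of its underside; y runs along the shank, open jaw (35 mm wide) at y = -112, ring (27 mm) at y = +112. Shank 11 to 12 mm wide (x), from z = 2 to z = 6 mm; centre of mass at y = -9 mm: grip the shank there. 0.09 to 0.14 kg.
- small_spanner: The smaller combination spanner, 27 x 181 x 6 mm. Origin at the centre of its underside; y along the shank, open jaw (27 mm wide) at y = -91, ring (20 mm) at y = +91. Shank 9 mm wide (x), from z = 2 to z = 5 mm; centre of mass at y = -5 mm: grip the shank there. 0.08 to 0.13 kg.
- hex_key: Black L-shaped hex key, 39 x 124 x 9 mm. Origin at the centre of the underside of its bounding box (beside the long arm). The long arm runs along y from -62 to +62 at x = -15.5 mm, 8 mm wide and 9 mm high; the short arm goes from its y = +62 end (centre line y = +58) to x = +19 mm. Centre of mass near y = +10 mm: grip the long arm there. 0.04 to 0.07 kg.
- packing_block: Beech block, orange-brown, 48 mm (x) x 105 mm (y) x 32 mm. Origin at the centre of its underside. 0.11 to 0.18 kg.
- big_spanner_tray: Black-on-grey plastic board, fixed, 70 (x) x 250 (y) x 16 mm; origin: centre of its underside. Recess: outline of the larger spanner, jaw at -y, 234 mm long, shank slot 20 mm wide; 8 mm deep, floor at z = 8 mm, 4 mm play round the thing. Finger scoop across it, 48 mm wide, at y = -9 mm, floor z = 4 mm. Fits only with tool and tray axes alike, origin over origin.
- small_spanner_tray: Black-on-grey plastic board, fixed, 70 (x) x 210 (y) x 16 mm; origin: centre of its underside. Recess: outline of the smaller spanner, jaw at -y, 190 mm long, shank slot 17 mm wide; 8 mm deep, floor at z = 8 mm, 4 mm play round the thing. Finger scoop across it, 48 mm wide, at y = -5 mm, floor z = 4 mm. Fits only with tool and tray axes alike, origin over origin.
- hex_key_tray: Black-on-grey plastic board, fixed, 70 (x) x 150 (y) x 16 mm; origin: centre of its underside. Recess: an L, 16 mm wide, long arm along y at x = -15.5 mm, 132 mm long, short arm at the +y end to x = +23 mm; 8 mm deep, floor at z = 8 mm, 4 mm play round the thing. Finger scoop across it, 48 mm wide, at y = +10 mm, floor z = 4 mm. Fits only with tool and tray axes alike, origin over origin.
- block_tray: Black-on-grey plastic board, fixed, 70 (x) x 135 (y) x 16 mm; origin: centre of its underside. Recess: plain rectangle, 56 (x) x 113 mm (y), for the packing block; 8 mm deep, floor at z = 8 mm, 4 mm play round the thing. No scoop. The block belongs in it lying on its underside, its origin over the tray's and its y axis along the tray's, either way round.
- caliper: Bystander: steel vernier caliper, 77 x 230 x 11 mm, lying loose beyond the trays. Origin at the centre of its underside.
- steel_block: Bystander: bright steel block with three drilled holes, 45 x 75 x 18 mm, loose, beyond the tools. Origin at the centre of its underside.
Not all that is in view belongs to the job. Leave any orange look-alike of the small_spanner alone. Several things look just like the packing_block: the one meant starts farthest to the robot's left.

How it is judged:
By the outcome, as a careful person would: the job done as asked, in the order asked, and still so for the second after the job is handed in, with the robot touching nothing.
It also fails if it takes over 112 s, if anything falls off the work surface, if the arm or the gripper's body presses on something with over 40 N, if the wrist force passes 120 N, or if a joint passes its speed limit or range.

## Working session

There is one attempt and no reset: what is moved stays moved. The work goes in short steps, Python scripts to look and compute and a tool call to move; the robot and the scene stay as the last step left them, time stands still between calls to the robot, and variables do not carry over. Pictures are saved under pics/ and viewed, at most 14 in all, crops included, and the job is handed in when it is done.

Besides the shell and the picture viewer there is one more tool, called after "Emit:" by a JSON object that holds its "fn" and its "kwargs", one argument or row to a line. step_arm: Moves the arm, as the interface text tells. Its arguments: {"type":"object","properties":{"increments":{"type":"array"},"newtons":{"type":"number"}},"required":["increments"]}

```bash
ls; mkdir -p pics; python3 - <<'E'
from cell import robot, viewer
import cv2
for n in ("scene","top"):
    im=viewer.read_camera(n); cv2.imwrite(f"pics/{n}0.png",cv2.resize(im[:,:,::-1],(800,600),interpolation=cv2.INTER_CUBIC)); cv2.imwrite(f"{n}_raw.png",im[:,:,::-1])
    p=viewer.camera_params(n); print(n,p["K"].round(1).tolist(),p["T"].round(4).tolist())
p=viewer.camera_params("wrist"); print(p["K"].round(1).tolist(),p["T"].round(4).tolist())
o=robot.observe(); print(o, robot.grip_depth)
E
```

```text
pics
scene [[346.6, 0.0, 252.9], [0.0, 346.6, 194.3], [0.0, 0.0, 1.0]] [[-0.4072, -0.5908, 0.6966, -0.3185], [-0.9133, 0.2634, -0.3105, 0.3719], [-0.0001, -0.7626, -0.6468, 0.8282], [0.0, 0.0, 0.0, 1.0]]
top [[459.0, 0.0, 253.6], [0.0, 459.0, 192.2], [0.0, 0.0, 1.0]] [[0.0118, -0.9904, 0.1378, 0.3507], [-0.9998, -0.0136, -0.0121, -0.0283], [0.0139, -0.1377, -0.9904, 1.2459], [0.0, 0.0, 0.0, 1.0]]
[[290.1, 0.0, 260.6], [0.0, 290.1, 195.1], [0.0, 0.0, 1.0]] [[0.4471, -0.86, -0.2458, 0.3022], [-0.8945, -0.4305, -0.1207, -0.4372], [-0.0021, 0.2738, -0.9618, 0.3841], [0.0, 0.0, 0.0, 1.0]]
{'time': 0.1, 'qpos': array([-1.25300397e+00,  3.42657453e-01,  1.52489947e+00,  2.95511991e-05,
        1.27539312e+00, -1.46009567e-01]), 'qvel': array([-0.00107859, -0.00109988, -0.0007308 , -0.00014977, -0.00066602,
       -0.00023109]), 'joint_efforts': array([ 1.83265423e-03, -4.32003772e+01, -2.44693905e+01,  7.19611114e-02,
        5.26055612e-02, -3.62208482e-05]), 'tool_pos': array([ 0.23477271, -0.46919055,  0.22611986]), 'tool_rot': array([-3.14025382e+00, -2.25447201e-04,  4.63793152e-01]), 'contact_force': array([-1.02765306,  0.07914958, -0.06019504]), 'torque': array([-0.04216322, -0.00693104, -0.07002624]), 'grip_force': 0.0, 'opening': 0.09169040766600886} -0.0188
```

View pics/top0.png

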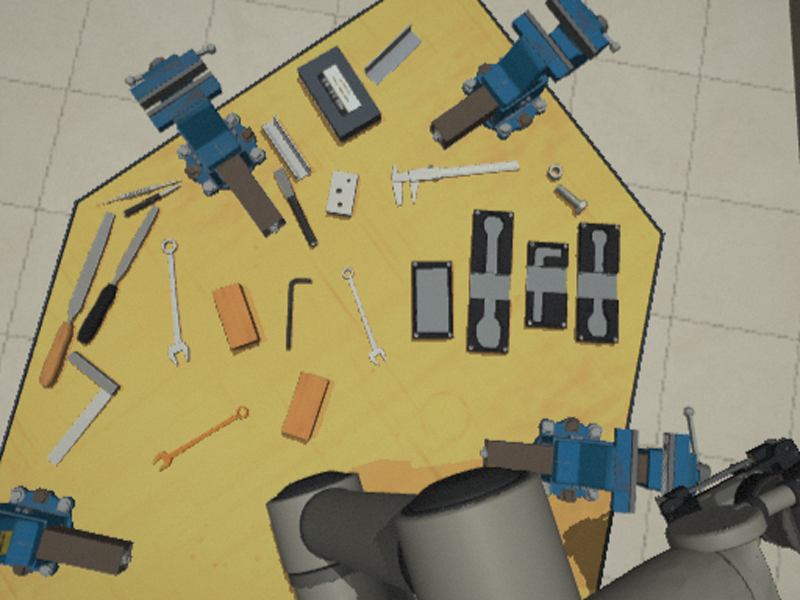

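View pics/scene0.png

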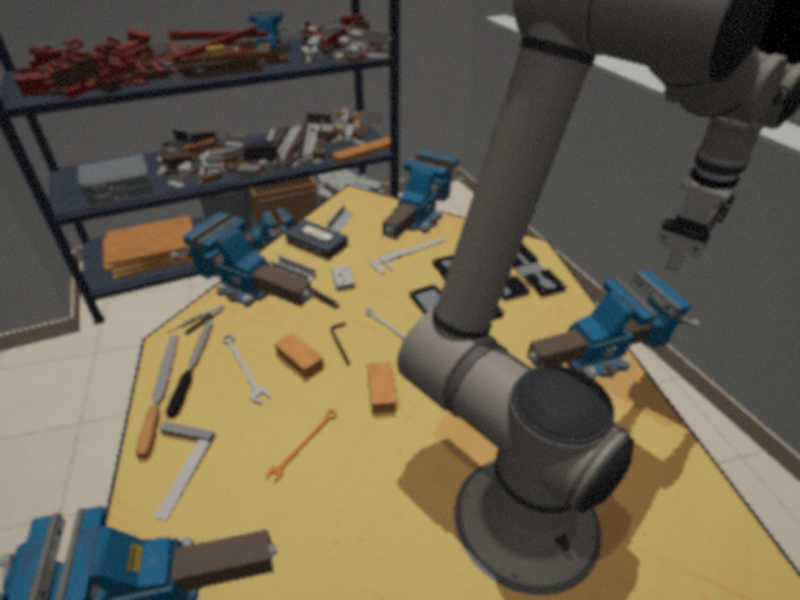

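The top view shows the spanners at (175,300) big and (363,315) small. The hex key is at (295,312) and the four trays are at (432,300), (490,282), (547,285) and (598,283).

What could be mistaken for the targets:
- **Packing block:** (236,317) or (305,407). I choose (236,317), which is farthest left.
- **Small spanner:** silver (363,315), orange (202,437) or the larger silver (175,300). I choose (363,315).

Next I measure in rectified metric images.

```bash
cat > h.py <<'E'
import numpy as np, cv2
from cell import robot, viewer
def cam(n):
    p=viewer.camera_params(n); return viewer.read_camera(n), np.array(p["K"]), np.array(p["T"])
def proj(P,K,T):
    c=(np.atleast_2d(P)-T[:3,3])@T[:3,:3]; u=c@K.T; return u[:,:2]/u[:,2:]
def ortho(im,K,T,z,cx,cy,half,s):
    """metric view of plane z; up = +x, left = +y, s px per m"""
    n=int(2*half*s); w=np.array([[cx+half,cy+half,z],[cx+half,cy-half,z],[cx-half,cy-half,z],[cx-half,cy+half,z]])
    H=cv2.getPerspectiveTransform(proj(w,K,T).astype(np.float32),np.float32([[0,0],[n,0],[n,n],[0,n]]))
    return cv2.warpPerspective(im,H,(n,n),flags=cv2.INTER_CUBIC)
def px2w(uv,cx,cy,half,s):
    uv=np.atleast_2d(uv); return np.c_[cx+half-uv[:,1]/s, cy+half-uv[:,0]/s]
def blobs(mask,cx,cy,half,s,amin):
    out=[]
    for c in cv2.findContours(mask,cv2.RETR_EXTERNAL,cv2.CHAIN_APPROX_NONE)[0]:
        if cv2.contourArea(c)/s/s<amin: continue
        w=px2w(c[:,0],cx,cy,half,s)
        (a,b),(l,m),t=cv2.minAreaRect((w*1000).astype(np.float32))
        if l<m: l,m,t=m,l,t+90
        t=(t+90)%180-90   # direction of long side from +x
        out.append((round(a/1000,4),round(b/1000,4),round(l),round(m),round(t,1),w))
    return sorted(out,key=lambda o:-o[1])
E
python3 - <<'E'
from h import *
im,K,T=cam("top")
g=(.5,0,.42,1000)
for z,nm in((.005,"tools"),(.016,"trays"),(.032,"blocks")):
    o=ortho(im,K,T,z,*g); hsv=cv2.cvtColor(o,cv2.COLOR_RGB2HSV); h,s,v=cv2.split(hsv)
    m={"tools":(s<90),"trays":(s<90),"blocks":((h<14)&(s>120))}[nm].astype(np.uint8)*255
    print(nm)
    for b in blobs(m,*g,3e-4): print(b[:5])
    if nm=="tools": cv2.imwrite("pics/ortho0.png",cv2.resize(o[:,:,::-1],(600,600)))
E
```

```text
tools
(0.6408, 0.4062, 102, 18, -24.7)
(0.1005, 0.405, 39, 30, 0.0)
(0.7228, 0.3836, 80, 11, -72.1)
(0.7053, 0.3834, 90, 11, -58.6)
(0.5186, 0.3422, 224, 36, 6.7)
(0.8925, 0.3325, 42, 21, -63.4)
(0.7726, 0.3005, 325, 234, 13.8)
(0.7999, 0.1595, 131, 33, 34.2)
(0.5031, 0.1404, 126, 34, -15.4)
(0.6888, 0.139, 155, 21, 25.5)
(0.8889, 0.0575, 131, 93, 32.2)
(0.7159, 0.0566, 81, 48, -8.6)
(0.4973, 0.0157, 181, 28, 20.6)
(0.5274, -0.1056, 136, 70, 1.3)
(0.2035, -0.124, 590, 245, -90.0)
(0.7558, -0.1459, 231, 78, -77.9)
(0.8723, -0.2059, 221, 113, -78.1)
(0.5626, -0.2073, 252, 72, -2.9)
(0.5566, -0.3067, 152, 73, -2.5)
(0.7623, -0.3253, 28, 25, -45.0)
(0.7158, -0.3528, 62, 28, 45.0)
(0.8485, -0.3665, 143, 105, 0.0)
(0.562, -0.388, 212, 62, 0.0)
trays
(0.6343, 0.4042, 110, 18, -24.9)
(0.1015, 0.403, 41, 34, 0.0)
(0.7191, 0.3822, 83, 10, -71.6)
(0.7005, 0.3813, 93, 11, -60.3)
(0.5169, 0.3395, 223, 36, 7.1)
(0.8883, 0.329, 40, 21, -64.4)
(0.771, 0.2983, 322, 242, 11.8)
(0.7958, 0.1579, 129, 33, 34.1)
(0.5017, 0.139, 125, 34, -15.5)
(0.6867, 0.1366, 154, 21, 26.6)
(0.887, 0.0582, 136, 93, 32.5)
(0.7127, 0.0559, 80, 47, -8.7)
(0.4961, 0.0152, 179, 28, 20.6)
(0.5256, -0.105, 134, 69, 1.0)
(0.204, -0.1245, 589, 246, -90.0)
(0.7345, -0.1455, 228, 77, -87.3)
(0.5607, -0.2056, 250, 71, -2.9)
(0.8445, -0.259, 320, 151, -90.0)
(0.5551, -0.304, 151, 72, -2.6)
(0.7588, -0.3227, 28, 25, -45.0)
(0.7125, -0.35, 62, 28, 45.0)
(0.56, -0.3865, 210, 65, 0.0)
blocks
```

View pics/ortho0.png

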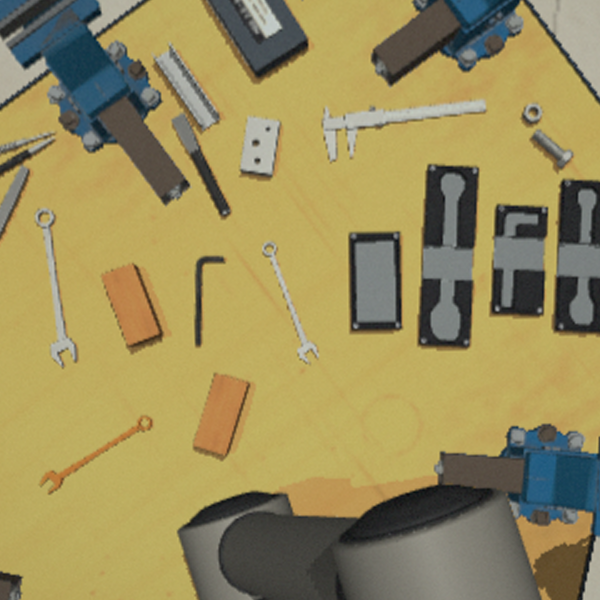

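The rectified sizes match the given ones (224x36, 181x28, 126x34, and the trays). I'll move the wrist camera over the trays for a closer look.

Emit:
{"fn": "step_arm", "kwargs": {
  "increments": [
    {"delta_pos":[0,0,-4],"dr":[0,0,0],"fingers":-1},
    {"delta_pos":[3,0,-6],"dr":[0,0,0],"fingers":-1},
    {"delta_pos":[9,-2,-6],"dr":[0,0,9],"fingers":-1},
    {"delta_pos":[15,-4,-6],"dr":[0,0,18],"fingers":-1},
    {"delta_pos":[20,-5,-6],"dr":[0,0,26.6],"fingers":-1}
  ]
}}

```text
time: 0.78
tool_pos: [0.3925, -0.3335, 0.2867]
tool_rot: [-3.141, 0.0, -0.005]
contact_force: [-0.2, -0.5, -0.6]
opening: 0.0917
grip_force: 0.0
```

Emit:
{"fn": "step_arm", "kwargs": {
  "increments": [
    {"delta_pos":[5,-2,0],"dr":[0,0,0],"fingers":-1},
    {"delta_pos":[10,-4,0],"dr":[0,0,0],"fingers":-1},
    {"delta_pos":[12,-7,0],"dr":[0,0,0],"fingers":-1},
    {"delta_pos":[12,-7,0],"dr":[0,0,0],"fingers":-1},
    {"delta_pos":[12,-7,0],"dr":[0,0,0],"fingers":-1}
  ]
}}

```text
time: 1.4
tool_pos: [0.511, -0.2657, 0.2865]
tool_rot: [3.141, 0.001, -0.0]
contact_force: [-0.1, -0.5, 0.4]
opening: 0.0917
grip_force: 0.0
```

```bash
cat >> h.py <<'E'
def save(nm):
    im,K,T=cam("wrist"); np.savez(nm+".npz",im=im,K=K,T=T); return im,K,T
def load(nm):
    d=np.load(nm+".npz"); return d["im"],d["K"],d["T"]
E
python3 - <<'E'
from h import *
im,K,T=save("w1"); print(T.round(3).tolist())
cv2.imwrite("pics/w1.png",cv2.resize(im[:,:,::-1],(800,600)))
E
```

```text
[[-0.001, -0.961, -0.275, 0.586], [-1.0, 0.001, 0.0, -0.266], [-0.0, 0.275, -0.961, 0.444], [0.0, 0.0, 0.0, 1.0]]
```

Emit:
{"fn": "step_arm", "kwargs": {
  "increments": [
    {"delta_pos":[0,-6,0],"dr":[0,0,0],"fingers":-1},
    {"delta_pos":[0,-12,1.5],"dr":[0,0,0],"fingers":-1},
    {"delta_pos":[0,-12,3],"dr":[0,0,0],"fingers":-1},
    {"delta_pos":[0,-12,3],"dr":[0,0,0],"fingers":-1},
    {"delta_pos":[0,-12,3],"dr":[0,0,0],"fingers":-1}
  ]
}}

```text
time: 2.08
tool_pos: [0.5115, -0.1472, 0.2571]
tool_rot: [3.141, -0.001, -0.003]
contact_force: [1.2, -0.2, 0.0]
opening: 0.0919
grip_force: 0.0
```

View pics/w1.png

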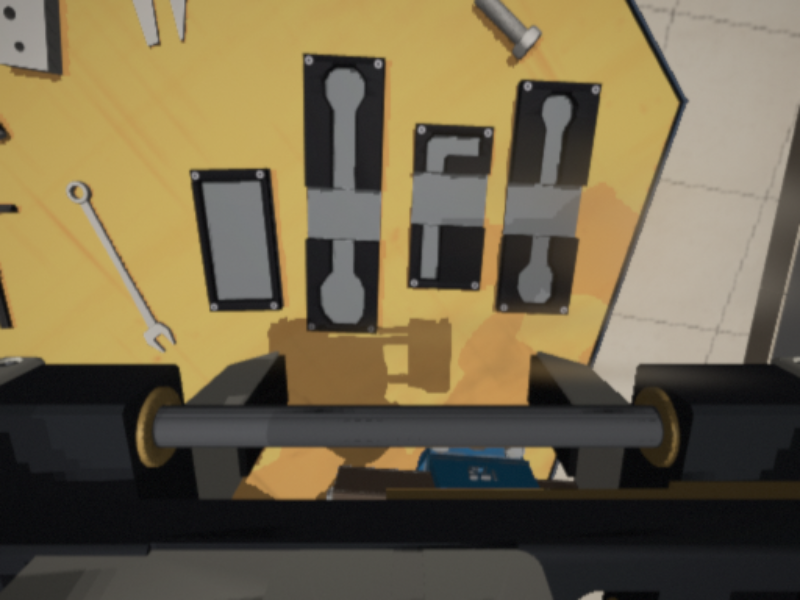

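```bash
python3 - <<'E'
from h import *
im,K,T=save("w2")
E
```

Emit:
{"fn": "step_arm", "kwargs": {
  "increments": [
    {"delta_pos":[0,-6,0],"dr":[0,0,0],"fingers":-1},
    {"delta_pos":[0,-12,0],"dr":[0,0,0],"fingers":-1},
    {"delta_pos":[0,-18,0],"dr":[0,0,0],"fingers":-1},
    {"delta_pos":[0,-24,0],"dr":[0,0,0],"fingers":-1},
    {"delta_pos":[0,-26,0],"dr":[0,0,0],"fingers":-1}
  ]
}}

```text
time: 2.75
tool_pos: [0.5119, 0.1167, 0.2573]
tool_rot: [-3.141, -0.001, 0.001]
contact_force: [0.5, -0.3, -0.4]
opening: 0.0919
grip_force: 0.0
```

Emit:
{"fn": "step_arm", "kwargs": {
  "increments": [
    {"delta_pos":[0,0,0],"dr":[0,0,0],"fingers":-1},
    {"delta_pos":[0,0,0],"dr":[0,0,0],"fingers":-1},
    {"delta_pos":[0,0,0],"dr":[0,0,0],"fingers":-1},
    {"delta_pos":[0,0,0],"dr":[0,0,0],"fingers":-1},
    {"delta_pos":[0,0,0],"dr":[0,0,0],"fingers":-1}
  ]
}}

```text
time: 3.38
tool_pos: [0.5117, 0.1141, 0.2567]
tool_rot: [3.141, -0.0, -0.001]
contact_force: [-0.6, -0.2, 0.4]
opening: 0.0918
grip_force: 0.0
```

```bash
python3 - <<'E'
from h import *
im,K,T=save("w3"); print(T[:3,3])
cv2.imwrite("pics/w3.png",cv2.resize(im[:,:,::-1],(800,600)))
E
```

```text
[0.58677565 0.11329292 0.41469097]
```

Emit:
{"fn": "step_arm", "kwargs": {
  "increments": [
    {"delta_pos":[0,-6,0],"dr":[0,0,0],"fingers":-1},
    {"delta_pos":[0,-12,0],"dr":[0,0,0],"fingers":-1},
    {"delta_pos":[0,-12,0],"dr":[0,0,0],"fingers":-1},
    {"delta_pos":[0,-12,0],"dr":[0,0,0],"fingers":-1},
    {"delta_pos":[0,-12,0],"dr":[0,0,0],"fingers":-1}
  ]
}}

```text
time: 4.05
tool_pos: [0.5118, 0.2334, 0.2568]
tool_rot: [3.141, -0.0, -0.002]
contact_force: [-0.5, -0.1, 0.2]
opening: 0.0915
grip_force: 0.0
```

```bash
python3 - <<'E'
from h import *
im,K,T=save("w4"); print(T[:3,3])
E
```

```text
[0.58694625 0.2325953  0.41470849]
```

View pics/w3.png

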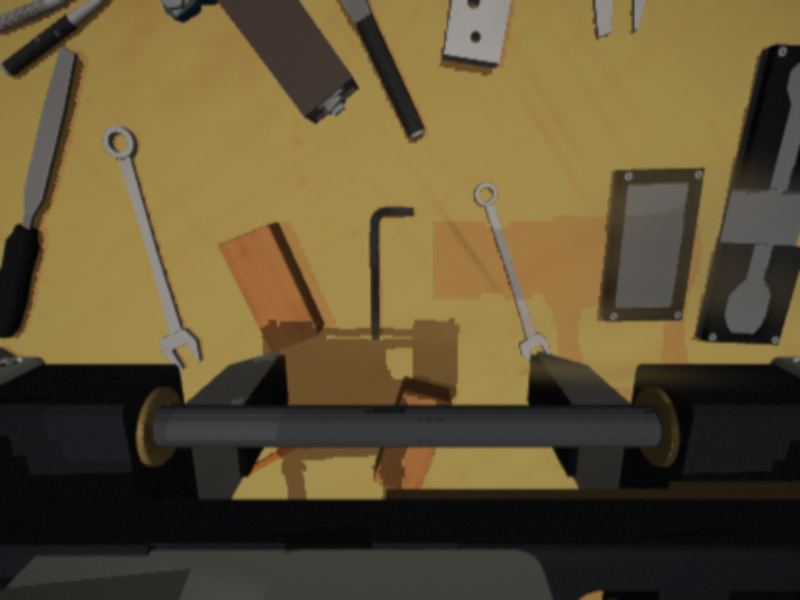

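w1 (tray view) has trays at (237,240) block, (344,195) big, (450,205) hex and (548,195) small. In each, the jaw or wide end points toward the robot and the hex short arm is at the top right. w3 shows the big spanner at (150,245), the block at (270,285), the hex key at (385,270) and the small spanner at (512,270). Next: poses and heights from two views.

```bash
cat >> h.py <<'E'
def mask(o,kind):
    h,s,v=cv2.split(cv2.cvtColor(o,cv2.COLOR_RGB2HSV))
    m={"steel":(s<85)&(v>60),"tray":(s<85),"dark":(v<70)&(s<110),"block":(h<13)&(s>90)&(v>60)}[kind].astype(np.uint8)*255
    return cv2.morphologyEx(m,cv2.MORPH_CLOSE,np.ones((5,5),np.uint8))
OBJ={"big":("steel",.52,.341,.15,.004),"small":("steel",.497,.0155,.13,.003),"hex":("dark",.5035,.140,.10,.0045),
"block":("block",.495,.235,.09,.032),"block_t":("tray",.526,-.105,.09,.016),"big_t":("tray",.5607,-.206,.15,.016),
"hex_t":("tray",.555,-.305,.1,.016),"small_t":("tray",.561,-.391,.13,.016)}
def meas(view,name,z=None,at=None):
    kind,cx,cy,half,z0=OBJ[name]; im,K,T=view; s=2000
    if at is not None: cx,cy=at
    z=z0 if z is None else z
    o=ortho(im,K,T,z,cx,cy,half,s)
    bl=blobs(mask(o,kind),cx,cy,half,s,3e-4)
    return min(bl,key=lambda b:np.hypot(b[0]-cx,b[1]-cy)) if bl else None
E
python3 - <<'E'
from h import *
for names,a,b in((["block_t","big_t","hex_t","small_t"],"w1","w2"),(["big","small","hex","block"],"w3","w4")):
    A,B=load(a),load(b)
    for n in names:
        r1,r2=meas(A,n),meas(B,n); z0=OBJ[n][4]; print(n,r1 and r1[:5],r2 and r2[:5])
        if r1 and r2:
            dy=(B[2]-A[2])[1,3]; h=A[2][2,3]-z0
            d=r1[1]-r2[1]
            zs=np.arange(-.03,.08,.005); e=[]
            for z in zs:
                p,q=meas(A,n,z),meas(B,n,z); e.append(p[1]-q[1] if p and q else np.nan)
            k=np.isfinite(e); f=np.polyfit(np.array(e)[k],zs[k],1); print("   z from parallax %.4f"%f[1])
E
```

```text
block_t (0.5253, -0.1063, 133, 72, 1.1) (0.5253, -0.1041, 133, 68, 1.1)
   z from parallax 0.0075
big_t (0.5603, -0.2068, 247, 69, -2.8) (0.5647, -0.2046, 239, 69, -2.9)
   z from parallax 0.0081
hex_t (0.5548, -0.304, 148, 69, -2.5) (0.5551, -0.3017, 148, 72, -2.7)
   z from parallax 0.0082
small_t (0.5601, -0.3926, 208, 72, -2.6) (0.5651, -0.39, 198, 76, -2.9)
   z from parallax 0.0078
big (0.5169, 0.344, 225, 38, 6.5) (0.5171, 0.3447, 225, 36, 7.1)
   z from parallax 0.0029
small (0.4884, 0.0141, 196, 41, 26.8) (0.4948, 0.0174, 182, 28, 21.8)
   z from parallax -0.0070
hex (0.5074, 0.1415, 117, 34, -17.2) (0.5118, 0.1425, 99, 26, -14.3)
   z from parallax 0.0009
block None None
```

The tray parallax gives z ≈ 8 mm, which is the middle of a silhouette spanning 0 to 16 mm, so it agrees. I'll take one more view from further back, then fit box and outline models.

Emit:
{"fn": "step_arm", "kwargs": {
  "increments": [
    {"delta_pos":[-4,4,0],"dr":[0,0,0],"fingers":-1},
    {"delta_pos":[-8,6,0],"dr":[0,0,0],"fingers":-1},
    {"delta_pos":[-8,6,0],"dr":[0,0,0],"fingers":-1},
    {"delta_pos":[-8,6,0],"dr":[0,0,0],"fingers":-1},
    {"delta_pos":[-8,6,0],"dr":[0,0,0],"fingers":-1}
  ]
}}

```text
time: 4.72
tool_pos: [0.4326, 0.1747, 0.2568]
tool_rot: [-3.141, -0.001, -0.001]
contact_force: [0.2, 0.1, -0.0]
opening: 0.0917
grip_force: 0.0
```

```bash
python3 - <<'E'
from h import *
im,K,T=save("w5"); print(T[:3,3])
cv2.imwrite("pics/w5.png",cv2.resize(im[:,:,::-1],(800,600)))
for n in ("w4","w5"):
    im,K,T=load(n); hsv=cv2.cvtColor(im,cv2.COLOR_RGB2HSV)
    for P in ([.49,.235,.032],[.51,.23,.032],[.43,.17,0],[.5,.2,0]):
        u,v=proj(P,K,T)[0].round().astype(int); print(n,P,u,v,hsv[v,u])
for n in("big","small","hex"): print(n,meas(load("w5"),n)[:5])
E
```

```text
[0.5076419  0.17395485 0.41476551]
w4 [0.49, 0.235, 0.032] 259 187 [ 14 164 157]
w4 [0.51, 0.23, 0.032] 263 172 [ 14 163 158]
w4 [0.43, 0.17, 0] 302 219 [ 22 136 158]
w4 [0.5, 0.2, 0] 283 174 [ 17 150 158]
w5 [0.49, 0.235, 0.032] 213 127 [ 14 163 152]
w5 [0.51, 0.23, 0.032] 216 111 [ 14 164 151]
w5 [0.43, 0.17, 0] 264 168 [ 22 136 154]
w5 [0.5, 0.2, 0] 242 118 [ 22 137 154]
big (0.5174, 0.344, 225, 37, 6.6)
small (0.4965, 0.0158, 181, 27, 20.0)
hex (0.5023, 0.1416, 127, 35, -15.7)
```

View pics/w5.png

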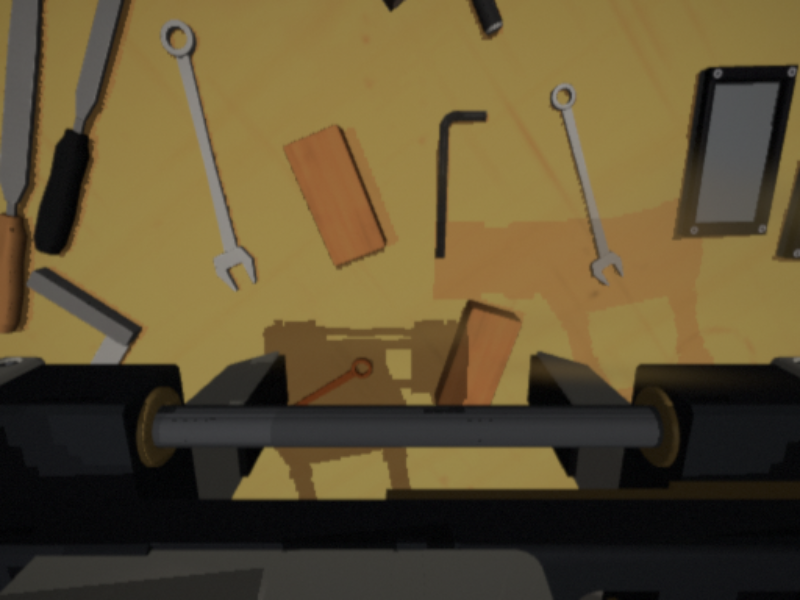

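w5 shows everything clear of the hand's shadow: the block's top face at (335,195), hex key (455,185), small spanner (585,185) and big spanner (205,155). The orange spanner and second block, which stay put, are below at (330,385) and (480,350). Now the model fits.

```bash
cat >> h.py <<'E'
from scipy.optimize import minimize
def boxfit(views,dims,x0,kind,zfree=False):
    """fit (x,y,yaw[,height]) of a box to silhouettes in the views"""
    L,W,H=dims; ms=[]
    for im,K,T in views:
        h,s,v=cv2.split(cv2.cvtColor(im,cv2.COLOR_RGB2HSV))
        m=((h<=15)&(s>110)&(v>40)) if kind=="block" else (s<85)
        ms.append(m.astype(np.float32))
    def cost(p):
        x,y,a=p[0],p[1],p[2]; Hh=p[3] if zfree else H; c,s=np.cos(a),np.sin(a); tot=0
        P=np.array([[x+c*u-s*w,y+s*u+c*w,z] for u in(-L/2,L/2) for w in(-W/2,W/2) for z in(0,Hh)])
        for (im,K,T),m in zip(views,ms):
            S=4; q=proj(P,K,T); hull=cv2.convexHull(q.astype(np.float32))[:,0]
            x0,y0=np.floor(q.min(0)).astype(int)-6; x1,y1=np.ceil(q.max(0)).astype(int)+6
            x0,y0=max(x0,0),max(y0,0); sub=m[y0:y1,x0:x1]
            R=np.zeros((sub.shape[0]*S,sub.shape[1]*S),np.uint8)
            cv2.fillConvexPoly(R,np.round(((hull-[x0,y0]+.5)*S-.5)*16).astype(np.int32),255,shift=4)
            R=cv2.resize(R,sub.shape[::-1],interpolation=cv2.INTER_AREA)/255.
            tot+=np.abs(R-sub).sum()/R.sum()
        return tot/len(views)
    d=[.006,.006,.05]+([.01] if zfree else []); p=np.array(x0+([H] if zfree else []))
    for k in(1,.3): 
        sim=[p]+[p+k*d[i]*np.eye(len(p))[i] for i in range(len(p))]
        r=minimize(cost,p,method="Nelder-Mead",options=dict(initial_simplex=sim,xatol=1e-5,fatol=1e-6)); p=r.x
    return r.x,r.fun
def shank(view,name,lo,hi,at=None):
    """axis line through the shank -> origin on axis (mid of extent), yaw deg, length"""
    b=meas(view,name,at=at); w=b[5]; a=np.radians(b[4]); c=np.array(b[:2])
    for _ in range(3):
        R=np.array([[np.cos(a),np.sin(a)],[-np.sin(a),np.cos(a)]]); q=(w-c)@R.T
        L=q[:,0].min(),q[:,0].max(); mid=(L[0]+L[1])/2
        bins=np.arange(mid+lo,mid+hi,.004); X,Y,Wd=[],[],[]
        for x in bins:
            s=q[(q[:,0]>=x)&(q[:,0]<x+.004),1]
            if len(s)>3: X.append(x+.002);Y.append((s.max()+s.min())/2);Wd.append(s.max()-s.min())
        f=np.polyfit(X,Y,1); o=c+R.T@np.array([mid,np.polyval(f,mid)]); a+=np.arctan(f[0])
    return o.round(4),round(np.degrees(a),2),round((L[1]-L[0])*1000,1),round(np.median(Wd)*1000,1)
E
python3 - <<'E'
from h import *
w1,w2,w3,w4,w5=[load(f"w{i}") for i in range(1,6)]
t=cam("top")
pr=lambda n,r:print(n,r[0].round(4),"yaw deg %.2f"%np.degrees(r[0][2]),"err %.3f"%r[1])
D={"block_t":(.135,.07,.016),"big_t":(.25,.07,.016),"hex_t":(.15,.07,.016),"small_t":(.21,.07,.016)}
Y={"block_t":.02,"big_t":-.05,"hex_t":-.045,"small_t":-.05}
for n in D:
    c=[OBJ[n][1],OBJ[n][2],Y[n]]
    pr(n,boxfit([w1],D[n],c,"tray"))
    pr(n+" 2v",boxfit([w1,w2] if n!="small_t" else [w1,t],D[n],c,"tray",True))
pr("block",boxfit([w5],(.105,.048,.032),[.49,.232,.35],"block"))
pr("block 2v",boxfit([w5,t],(.105,.048,.032),[.49,.232,.35],"block",True))
for n,lo,hi in(("big",-.06,.06),("small",-.05,.05),("hex",-.05,.03)):
    for k,v in(("w5",w5),("w4",w4),("top",t)): print(n,k,*shank(v,n,lo,hi))
E
```

```text
block_t [ 0.5241 -0.105   0.0161] yaw deg 0.92 err 0.076
block_t 2v [ 0.524  -0.1023  0.0208  0.0059] yaw deg 1.19 err 0.027
big_t [ 0.5588 -0.207  -0.0484] yaw deg -2.77 err 0.067
big_t 2v [ 0.5609 -0.2059 -0.0488  0.0065] yaw deg -2.80 err 0.053
hex_t [ 0.5538 -0.3036 -0.038 ] yaw deg -2.18 err 0.071
hex_t 2v [ 0.5545 -0.3056 -0.0425  0.003 ] yaw deg -2.43 err 0.091
small_t [ 0.559  -0.3952 -0.021 ] yaw deg -1.21 err 0.106
small_t 2v [ 0.5615 -0.398  -0.0346  0.0021] yaw deg -1.98 err 0.056
block [0.4904 0.2333 0.3762] yaw deg 21.56 err 0.054
block 2v [0.4901 0.2345 0.3699 0.0236] yaw deg 21.20 err 0.465
big w5 [0.5173 0.3455] 8.06 225.3 10.6
big w4 [0.5171 0.3455] 8.14 225.0 10.3
big top [0.5292 0.37  ] 8.06 306.1 236.9
small w5 [0.4964 0.0161] 20.61 181.3 7.7
small w4 [0.4955 0.0156] 20.55 182.4 7.1
small top [0.4979 0.0154] 20.52 180.5 8.0
hex w5 [0.4988 0.144 ] -0.45 122.7 6.0
hex w4 [0.5101 0.1438] -0.53 98.1 6.5
hex top [0.4992 0.1833] 7.65 177.4 116.6
```

```bash
cat >> h.py <<'E'
def screws(view,L,W,x,y,a,z=.016,ins=.007,win=.007):
    """centroids of the bright screw heads at the tray's top corners"""
    im,K,T=view; s=4000; out=[]
    for u,w in((1,1),(1,-1),(-1,-1),(-1,1)):
        du,dw=u*(L/2-ins),w*(W/2-ins); cx=x+np.cos(a)*du-np.sin(a)*dw; cy=y+np.sin(a)*du+np.cos(a)*dw
        o=ortho(im,K,T,z,cx,cy,win,s); h,sa,v=cv2.split(cv2.cvtColor(o,cv2.COLOR_RGB2HSV))
        g=v.astype(float)*(sa<70); g=np.clip(g-.6*g.max(),0,None); yy,xx=np.mgrid[:g.shape[0],:g.shape[1]]
        out.append(px2w([(g*xx).sum()/g.sum(),(g*yy).sum()/g.sum()],cx,cy,win,s)[0] if g.max()>20 else [np.nan]*2)
    return np.array(out)
E
python3 - <<'E'
from h import *
w1,w2,w5=[load(f"w{i}") for i in (1,2,5)]
D={"block_t":(.135,.07,.524,-.1045,.018),"big_t":(.25,.07,.5605,-.2055,-.049),"hex_t":(.15,.07,.5545,-.3035,-.043),"small_t":(.21,.07,.560,-.391,-.047)}
for n,d in D.items():
    for k,v in(("w1",w1),("w2",w2)):
        p=screws(v,*d); a=p[:2].mean(0)-p[2:].mean(0); b=(p[0]+p[3]-p[1]-p[2])/2
        print(n,k,p.mean(0).round(4),"L %.1f W %.1f"%(1e3*np.hypot(*a),1e3*np.hypot(*b)),"yaw %.2f %.2f"%(np.degrees(np.arctan2(a[1],a[0])),np.degrees(np.arctan2(-b[0],b[1]))))
    zs=np.array([0,.008,.016,.024]); e=[np.nanmean((screws(w1,*d,z=z,win=.009)-screws(w2,*d,z=z,win=.009))[:,1]) for z in zs]
    print("  z by parallax %.4f"%np.polyfit(e,zs,1)[1])
for k,v in(("w1",w1),("w2",w2)):   # montage for check
    pass
o=[cv2.resize(ortho(*w1,.016,D[n][2],D[n][3],.13,1500),(390,290)) for n in D]
cv2.imwrite("pics/trays.png",np.vstack([np.hstack(o[:2]),np.hstack(o[2:])])[:,:,::-1])
E
```

```text
block_t w1 [ 0.5242 -0.1037] L 122.5 W 58.0 yaw 1.25 0.35
block_t w2 [ 0.5242 -0.1039] L 122.4 W 57.9 yaw 1.13 1.01
  z by parallax 0.0143
big_t w1 [ 0.56   -0.2058] L 239.3 W 59.1 yaw -2.78 -2.72
big_t w2 [ 0.5601 -0.2058] L 239.2 W 59.1 yaw -2.76 -2.85
  z by parallax 0.0159
hex_t w1 [ 0.5546 -0.3046] L 138.7 W 58.5 yaw -2.31 -3.04
hex_t w2 [ 0.5549 -0.305 ] L 138.9 W 58.8 yaw -2.37 -2.87
  z by parallax 0.0184
small_t w1 [ 0.5597 -0.3946] L 199.3 W 58.3 yaw -2.63 -2.50
small_t w2 [ 0.5599 -0.3945] L 199.1 W 58.5 yaw -2.57 -2.65
  z by parallax 0.0128
```

View pics/trays.png

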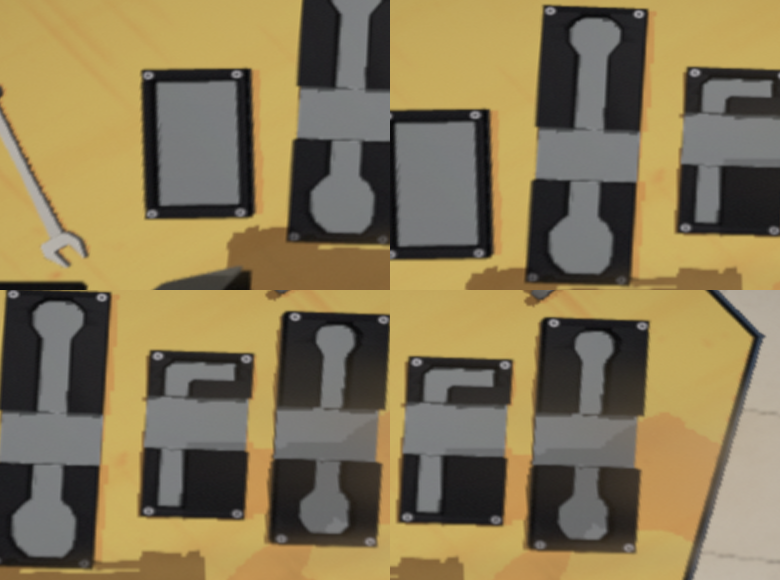

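The trays montage shows all four, each with its short or narrow end up. The screws agree in both views: pitch is tray size minus about 11 mm, and z by parallax is 13–18 mm. Poses:

| Thing | x, y (m) | Yaw |
|---|---|---|
| block tray | 0.524, -0.104 | 1.1° |
| big tray | 0.560, -0.206 | -2.8° |
| hex tray | 0.555, -0.305 | -2.5° |
| small tray | 0.560, -0.395 | -2.6° |

Now the big spanner.

Emit:
{"fn": "step_arm", "kwargs": {
  "increments": [
    {"delta_pos":[2.5,-6,2],"dr":[0,0,0],"fingers":0},
    {"delta_pos":[5,-11,5],"dr":[0,0,-4],"fingers":0},
    {"delta_pos":[7.6,-17,9],"dr":[0,0,-8.1],"fingers":0},
    {"delta_pos":[7.6,-17,14],"dr":[0,0,-8.1],"fingers":0},
    {"delta_pos":[7.6,-17,17],"dr":[0,0,-8.1],"fingers":0}
  ]
}}

```text
time: 5.45
tool_pos: [0.5065, 0.3456, 0.0821]
tool_rot: [3.14, 0.005, 0.143]
contact_force: [-0.8, 0.2, 0.3]
opening: 0.0477
grip_force: 0.0
```

Emit:
{"fn": "step_arm", "kwargs": {
  "increments": [
    {"delta_pos":[0,0,0],"dr":[0,0,0],"fingers":0},
    {"delta_pos":[0,0,0],"dr":[0,0,0],"fingers":0},
    {"delta_pos":[0,0,0],"dr":[0,0,0],"fingers":0},
    {"delta_pos":[0,0,0],"dr":[0,0,0],"fingers":0},
    {"delta_pos":[0,0,0],"dr":[0,0,0],"fingers":0}
  ]
}}

```text
time: 6.08
tool_pos: [0.508, 0.3446, 0.0875]
tool_rot: [-3.141, -0.001, 0.141]
contact_force: [0.1, -0.2, -0.9]
opening: 0.0456
grip_force: 0.0
```

```bash
cat >> h.py <<'E'
from scipy.spatial.transform import Rotation as Ro
def go(x,y,z,yaw):
    o=robot.observe(); R=Ro.from_euler("xyz",o["tool_rot"]); d=R.inv().apply(np.array([x,y,z])-o["tool_pos"])*100
    G=Ro.from_euler("xyz",[np.pi,0,np.radians(yaw)]); print("t",round(o["time"],2),"delta cm",d.round(2),"dr",np.degrees((R.inv()*G).as_rotvec()).round(1),"open",round(o["opening"],4),"grip",round(o["grip_force"],1),"F",o["contact_force"].round(1))
E
python3 - <<'E'
from h import *
go(.5084,.3442,.0015,8.1)
v=save("w6"); im,K,T=v
o=ortho(im,K,T,.004,.51,.344,.13,2300); cv2.imwrite("pics/w6.png",o[:,:,::-1])
E
```

```text
t 6.08 delta cm [0.02 0.05 8.6 ] dr [-0.  -0.1 -0. ] open 0.0456 grip 0.0 F [ 0.1 -0.2 -0.9]
```

View pics/w6.png

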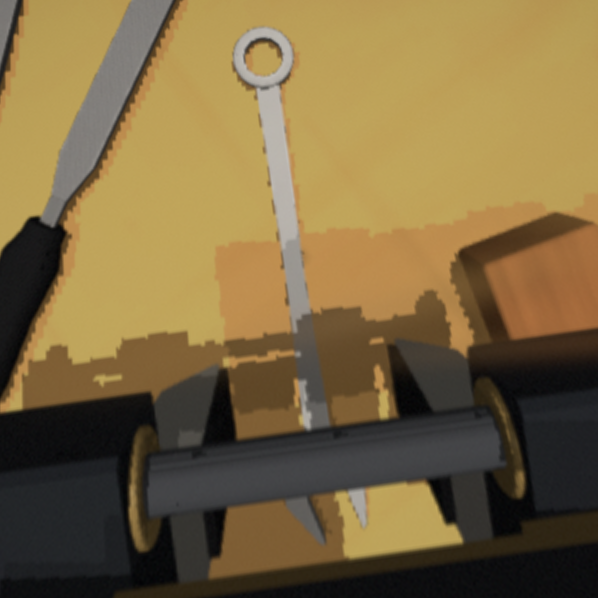

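The crop shows the spanner shank at (310,400), centred between the fingers and aligned. Descending.

Emit:
{"fn": "step_arm", "kwargs": {
  "increments": [
    {"delta_pos":[0,0.05,3.5],"dr":[0,0,0],"fingers":0},
    {"delta_pos":[0,0.05,6.5],"dr":[0,0,0],"fingers":0},
    {"delta_pos":[0,0.05,8],"dr":[0,0,0],"fingers":0},
    {"delta_pos":[0,0.05,8.4],"dr":[0,0,0],"fingers":0},
    {"delta_pos":[0,0.05,8.4],"dr":[0,0,0],"fingers":0}
  ]
}}

```text
time: 6.75
tool_pos: [0.5083, 0.3443, 0.0034]
tool_rot: [-3.141, -0.001, 0.141]
contact_force: [0.1, -0.1, 0.1]
opening: 0.0459
grip_force: 0.0
```

Emit:
{"fn": "step_arm", "kwargs": {
  "increments": [
    {"delta_pos":[0,0,0.1],"dr":[0,0,0],"fingers":0},
    {"delta_pos":[0,0,0.1],"dr":[0,0,0],"fingers":1},
    {"delta_pos":[0,0,0.1],"dr":[0,0,0],"fingers":1},
    {"delta_pos":[0,0,0.1],"dr":[0,0,0],"fingers":1},
    {"delta_pos":[0,0,0.1],"dr":[0,0,0],"fingers":1}
  ],
  "newtons": 30
}}

```text
time: 7.38
tool_pos: [0.5078, 0.3441, 0.0018]
tool_rot: [-3.142, -0.0, 0.141]
contact_force: [0.3, 0.9, 0.7]
opening: 0.0107
grip_force: 30.3
```

Emit:
{"fn": "step_arm", "kwargs": {
  "increments": [
    {"delta_pos":[0,0,-1],"dr":[0,0,0],"fingers":1},
    {"delta_pos":[0,0,-4],"dr":[0,0,0],"fingers":1},
    {"delta_pos":[0,0,-8],"dr":[0,0,0],"fingers":1},
    {"delta_pos":[0,2,-12],"dr":[0,0,0],"fingers":1},
    {"delta_pos":[0,6,-13],"dr":[0,0,0],"fingers":1}
  ]
}}

```text
time: 8.0
tool_pos: [0.5175, 0.2857, 0.1354]
tool_rot: [-3.14, -0.006, 0.143]
contact_force: [0.3, -0.9, -1.9]
opening: 0.0101
grip_force: 30.0
```

```bash
python3 - <<'E'
from h import *
go(.5510,-.2054,.13,-2.77)
E
```

```text
t 8.0 delta cm [-3.7  49.09  0.44] dr [-0.1 -0.3 11. ] open 0.0101 grip 30.0 F [ 0.3 -0.9 -1.9]
```

Emit:
{"fn": "step_arm", "kwargs": {
  "increments": [
    {"delta_pos":[-0.4,5,0],"dr":[0,0,1],"fingers":1},
    {"delta_pos":[-0.8,10.5,0],"dr":[0,0,2],"fingers":1},
    {"delta_pos":[-1.2,16,0],"dr":[0,0,4],"fingers":1},
    {"delta_pos":[-1.6,21.5,0],"dr":[0,0,6],"fingers":1},
    {"delta_pos":[-2,27,0],"dr":[0,0,8],"fingers":1}
  ]
}}

```text
time: 8.62
tool_pos: [0.5343, 0.0128, 0.1324]
tool_rot: [3.141, -0.001, 0.0]
contact_force: [0.5, 0.3, -1.7]
opening: 0.0102
grip_force: 30.0
```

```bash
python3 - <<'E'
from h import *
go(.5510,-.2054,.10,-2.77)
E
```

```text
t 8.62 delta cm [ 1.66 21.82  3.25] dr [ 0.  -0.1  2.8] open 0.0102 grip 30.0 F [ 0.5  0.3 -1.7]
```

Emit:
{"fn": "step_arm", "kwargs": {
  "increments": [
    {"delta_pos":[0.5,5.5,0],"dr":[0,0,1],"fingers":1},
    {"delta_pos":[0.9,11,0],"dr":[0,0,2],"fingers":1},
    {"delta_pos":[1.3,16.5,1],"dr":[0,0,2.8],"fingers":1},
    {"delta_pos":[1.7,21,2.5],"dr":[0,0,2.8],"fingers":1},
    {"delta_pos":[1.7,21.8,4.5],"dr":[0,0,2.8],"fingers":1}
  ]
}}

```text
time: 9.25
tool_pos: [0.552, -0.207, 0.0871]
tool_rot: [3.14, -0.002, -0.051]
contact_force: [-0.7, 1.1, -1.5]
opening: 0.0105
grip_force: 30.0
```

Emit:
{"fn": "step_arm", "kwargs": {
  "increments": [
    {"delta_pos":[0,0,0],"dr":[0,0,0],"fingers":1},
    {"delta_pos":[0,0,1],"dr":[0,0,0],"fingers":1},
    {"delta_pos":[0,0,1],"dr":[0,0,0],"fingers":1},
    {"delta_pos":[0,0,1],"dr":[0,0,0],"fingers":1},
    {"delta_pos":[0,0,1],"dr":[0,0,0],"fingers":1}
  ]
}}

```text
time: 9.88
tool_pos: [0.5519, -0.2032, 0.0772]
tool_rot: [3.141, -0.001, -0.047]
contact_force: [0.0, 0.2, -1.2]
opening: 0.011
grip_force: 30.0
```

```bash
python3 - <<'E'
from h import *
go(.5510,-.2054,.0105,-2.77)
v=save("w7"); im,K,T=v
o=ortho(im,K,T,.016,.57,-.21,.14,2100); cv2.imwrite("pics/w7.png",o[:,:,::-1])
E
```

```text
t 9.88 delta cm [-0.09  0.22  6.67] dr [ 0.  -0.   0.1] open 0.011 grip 30.0 F [ 0.   0.2 -1.2]
```

View pics/w7.png

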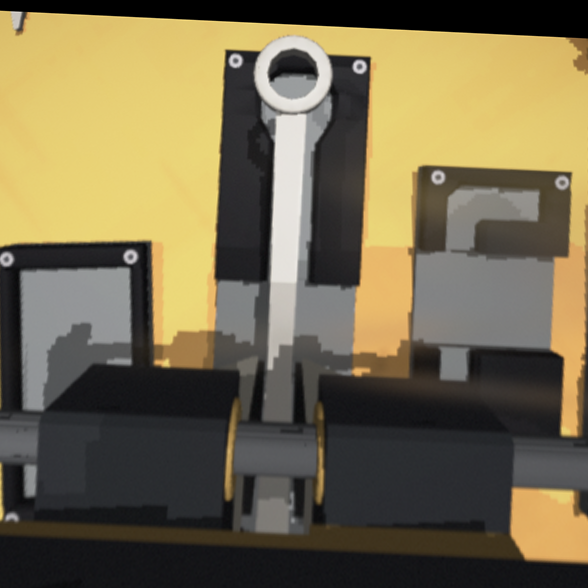

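The spanner held at (290,80)–(285,300) lines up with the tray's slot, and the ring sits over the round end. Correcting 2 mm sideways and lowering.

Emit:
{"fn": "step_arm", "kwargs": {
  "increments": [
    {"delta_pos":[-0.1,0.22,1.5],"dr":[0,0,0],"fingers":1},
    {"delta_pos":[-0.1,0.22,3.5],"dr":[0,0,0],"fingers":1},
    {"delta_pos":[-0.1,0.22,5],"dr":[0,0,0],"fingers":1},
    {"delta_pos":[-0.1,0.22,5.6],"dr":[0,0,0],"fingers":1},
    {"delta_pos":[-0.1,0.22,5.6],"dr":[0,0,0],"fingers":1}
  ]
}}

```text
time: 10.55
tool_pos: [0.5503, -0.2055, 0.0203]
tool_rot: [-3.141, 0.001, -0.048]
contact_force: [-0.3, 0.1, -1.5]
opening: 0.0101
grip_force: 30.0
```

```bash
python3 - <<'E'
from h import *
go(.5510,-.2054,.0105,-2.77)
E
```

```text
t 10.55 delta cm [ 0.07 -0.02  0.98] dr [-0.  0.  0.] open 0.0101 grip 30.0 F [-0.3  0.1 -1.5]
```

Emit:
{"fn": "step_arm", "kwargs": {
  "increments": [
    {"delta_pos":[0.05,0,0.4],"dr":[0,0,0],"fingers":1},
    {"delta_pos":[0.05,0,0.7],"dr":[0,0,0],"fingers":1},
    {"delta_pos":[0.05,0,0.9],"dr":[0,0,0],"fingers":1},
    {"delta_pos":[0.05,0,0.95],"dr":[0,0,0],"fingers":1},
    {"delta_pos":[0.05,0,0.95],"dr":[0,0,0],"fingers":1}
  ]
}}

```text
time: 11.18
tool_pos: [0.5511, -0.2056, 0.0113]
tool_rot: [3.141, -0.0, -0.048]
contact_force: [-0.3, -0.1, -1.1]
opening: 0.0105
grip_force: 30.0
```

Emit:
{"fn": "step_arm", "kwargs": {
  "increments": [
    {"delta_pos":[0,0,0.1],"dr":[0,0,0],"fingers":1},
    {"delta_pos":[0,0,0.1],"dr":[0,0,0],"fingers":0.4},
    {"delta_pos":[0,0,0.1],"dr":[0,0,0],"fingers":0.4},
    {"delta_pos":[0,0,0.1],"dr":[0,0,0],"fingers":0.4},
    {"delta_pos":[0,0,0.1],"dr":[0,0,0],"fingers":0.4}
  ]
}}

```text
time: 11.8
tool_pos: [0.551, -0.2057, 0.0103]
tool_rot: [3.141, -0.0, -0.048]
contact_force: [-0.0, 0.6, 0.7]
opening: 0.0274
grip_force: 0.0
```

Emit:
{"fn": "step_arm", "kwargs": {
  "increments": [
    {"delta_pos":[0,0,-1],"dr":[0,0,0],"fingers":0.4},
    {"delta_pos":[0,0,-5],"dr":[0,0,0],"fingers":0.2},
    {"delta_pos":[-3,-4,-10],"dr":[0,0,0],"fingers":0},
    {"delta_pos":[-8,-9,-15],"dr":[0,0,0],"fingers":0},
    {"delta_pos":[-10,-13,-18],"dr":[0,0,0],"fingers":0}
  ]
}}

```text
time: 12.42
tool_pos: [0.4656, -0.0863, 0.179]
tool_rot: [3.141, -0.001, -0.049]
contact_force: [0.6, 0.8, 0.4]
opening: 0.0458
grip_force: 0.0
```

```bash
python3 - <<'E'
from h import *
v=save("w8"); im,K,T=v
o=ortho(im,K,T,.016,.56,-.206,.14,2100); cv2.imwrite("pics/w8.png",o[:,:,::-1])
go(.4917,.0142,.09,20.6)
print(shank(v,"small",-.05,.05),meas(v,"small")[:5])
E
```

```text
t 12.47 delta cm [ 2.27 -9.74  9.32] dr [ -0.   -0.2 -23.3] open 0.0459 grip 0.0 F [-1.7  5.8  2.5]
(array([0.4934, 0.0212]), np.float64(20.59), np.float64(163.0), np.float64(11.4)) (0.4941, 0.0186, 163, 31, 18.4)
```

View pics/w8.png

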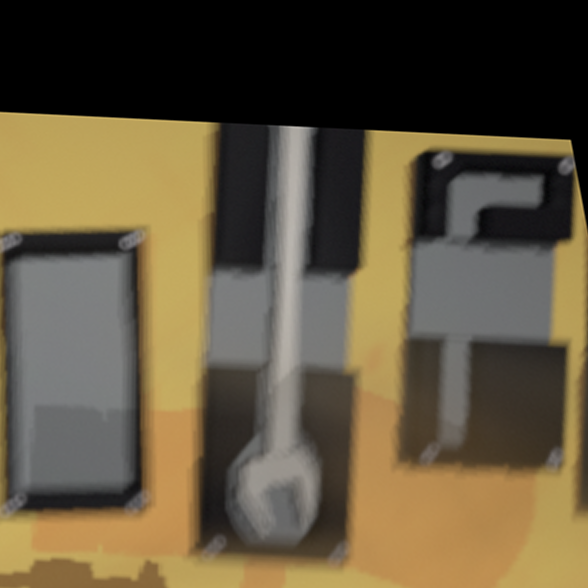

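The picture (blurred by motion) shows the jaw at (275,490) inside its recess and the shank in the slot. On to the small spanner.

Emit:
{"fn": "step_arm", "kwargs": {
  "increments": [
    {"delta_pos":[0.5,-2,0],"dr":[0,0,-4],"fingers":0},
    {"delta_pos":[1,-5,2],"dr":[0,0,-10],"fingers":0},
    {"delta_pos":[2,-8,4],"dr":[0,0,-17],"fingers":0},
    {"delta_pos":[2.5,-9.5,7],"dr":[0,0,-23.3],"fingers":0},
    {"delta_pos":[2.5,-9.5,9],"dr":[0,0,-23.3],"fingers":0}
  ]
}}

```text
time: 13.1
tool_pos: [0.4963, 0.0077, 0.0866]
tool_rot: [-3.142, -0.0, 0.362]
contact_force: [0.3, -0.6, -0.3]
opening: 0.046
grip_force: 0.0
```

Emit:
{"fn": "step_arm", "kwargs": {
  "increments": [
    {"delta_pos":[0,0,0],"dr":[0,0,0],"fingers":0},
    {"delta_pos":[0,0,0],"dr":[0,0,0],"fingers":0},
    {"delta_pos":[0,0,0],"dr":[0,0,0],"fingers":0},
    {"delta_pos":[0,0,0],"dr":[0,0,0],"fingers":0},
    {"delta_pos":[0,0,0],"dr":[0,0,0],"fingers":0}
  ]
}}

```text
time: 13.72
tool_pos: [0.4964, 0.0064, 0.0875]
tool_rot: [3.141, -0.001, 0.359]
contact_force: [-0.3, 0.3, -0.5]
opening: 0.0458
grip_force: 0.0
```

```bash
python3 - <<'E'
from h import *
go(.4917,.0142,.0018,20.6)
E
```

```text
t 13.72 delta cm [-0.17 -0.9   8.57] dr [ 0. -0. -0.] open 0.0458 grip 0.0 F [-0.3  0.3 -0.5]
```

Emit:
{"fn": "step_arm", "kwargs": {
  "increments": [
    {"delta_pos":[-0.17,-0.9,2],"dr":[0,0,0],"fingers":0},
    {"delta_pos":[-0.17,-0.9,5],"dr":[0,0,0],"fingers":0},
    {"delta_pos":[-0.17,-0.9,7.7],"dr":[0,0,0],"fingers":0},
    {"delta_pos":[-0.17,-0.9,8.4],"dr":[0,0,0],"fingers":0},
    {"delta_pos":[-0.17,-0.9,8.4],"dr":[0,0,0],"fingers":0}
  ]
}}

```text
time: 14.35
tool_pos: [0.4916, 0.0144, 0.0032]
tool_rot: [-3.142, 0.0, 0.359]
contact_force: [-0.7, 0.2, -0.4]
opening: 0.0459
grip_force: 0.0
```

Emit:
{"fn": "step_arm", "kwargs": {
  "increments": [
    {"delta_pos":[0,0,0.15],"dr":[0,0,0],"fingers":0},
    {"delta_pos":[0,0,0.2],"dr":[0,0,0],"fingers":1},
    {"delta_pos":[0,0,0.2],"dr":[0,0,0],"fingers":1},
    {"delta_pos":[0,0,0.2],"dr":[0,0,0],"fingers":1},
    {"delta_pos":[0,0,0.2],"dr":[0,0,0],"fingers":1}
  ],
  "newtons": 30
}}

```text
time: 14.98
tool_pos: [0.4915, 0.0144, 0.0012]
tool_rot: [3.141, -0.0, 0.359]
contact_force: [-0.5, 0.1, 0.3]
opening: 0.0104
grip_force: 0.9
```

Emit:
{"fn": "step_arm", "kwargs": {
  "increments": [
    {"delta_pos":[0,0,0],"dr":[0,0,0],"fingers":1},
    {"delta_pos":[0,0,0],"dr":[0,0,0],"fingers":1},
    {"delta_pos":[0,0,-1],"dr":[0,0,0],"fingers":1},
    {"delta_pos":[0,0,-5],"dr":[0,0,0],"fingers":1},
    {"delta_pos":[0,0,-10],"dr":[0,0,0],"fingers":1}
  ]
}}

```text
time: 15.6
tool_pos: [0.4907, 0.0145, 0.1019]
tool_rot: [-3.141, 0.002, 0.359]
contact_force: [1.0, -0.5, -0.9]
opening: 0.0078
grip_force: 30.0
```

```bash
python3 - <<'E'
from h import *
go(.5548,-.3944,.11,-2.6)
E
```

```text
t 15.6 delta cm [-8.36 40.53 -0.83] dr [-0.   0.1 23.2] open 0.0078 grip 30.0 F [ 1.  -0.5 -0.9]
```

Emit:
{"fn": "step_arm", "kwargs": {
  "increments": [
    {"delta_pos":[-0.8,4,-2],"dr":[0,0,3],"fingers":1},
    {"delta_pos":[-2,9.5,-2],"dr":[0,0,8],"fingers":1},
    {"delta_pos":[-3.1,15,-2],"dr":[0,0,13],"fingers":1},
    {"delta_pos":[-4.2,20.5,-2],"dr":[0,0,18],"fingers":1},
    {"delta_pos":[-5.3,26,-2],"dr":[0,0,23.2],"fingers":1}
  ]
}}

```text
time: 16.23
tool_pos: [0.5332, -0.2494, 0.1217]
tool_rot: [3.142, -0.0, -0.049]
contact_force: [1.0, -0.1, -1.6]
opening: 0.0075
grip_force: 30.0
```

```bash
python3 - <<'E'
from h import *
go(.5548,-.3944,.08,-2.6)
E
```

```text
t 16.23 delta cm [ 2.87 14.38  4.17] dr [ 0.  -0.  -0.2] open 0.0075 grip 30.0 F [ 1.  -0.1 -1.6]
```

Emit:
{"fn": "step_arm", "kwargs": {
  "increments": [
    {"delta_pos":[0.9,4.5,0],"dr":[0,0,0],"fingers":1},
    {"delta_pos":[1.9,9.5,0],"dr":[0,0,0],"fingers":1},
    {"delta_pos":[2.8,13.8,1.5],"dr":[0,0,0],"fingers":1},
    {"delta_pos":[2.8,13.8,4],"dr":[0,0,0],"fingers":1},
    {"delta_pos":[2.8,13.8,5],"dr":[0,0,0],"fingers":1}
  ]
}}

```text
time: 16.85
tool_pos: [0.5538, -0.3864, 0.0694]
tool_rot: [-3.139, 0.003, -0.047]
contact_force: [-0.1, 0.8, -1.4]
opening: 0.0079
grip_force: 30.0
```

Emit:
{"fn": "step_arm", "kwargs": {
  "increments": [
    {"delta_pos":[0,0,0],"dr":[0,0,0],"fingers":1},
    {"delta_pos":[0,0,0],"dr":[0,0,0],"fingers":1},
    {"delta_pos":[0,0,0],"dr":[0,0,0],"fingers":1},
    {"delta_pos":[0,0,0],"dr":[0,0,0],"fingers":1},
    {"delta_pos":[0,0,0],"dr":[0,0,0],"fingers":1}
  ]
}}

```text
time: 17.48
tool_pos: [0.555, -0.3868, 0.0715]
tool_rot: [3.141, -0.0, -0.046]
contact_force: [0.2, -0.7, -0.9]
opening: 0.0076
grip_force: 30.0
```

```bash
python3 - <<'E'
from h import *
go(.5548,-.3944,.0102,-2.6)
v=save("w9"); im,K,T=v; zs=robot.observe()["tool_pos"][2]
# ring of the held spanner: brightest steel blob in a plane at its height
g=(.64,-.398,.035,4000); o=ortho(im,K,T,zs+.004,*g); h,s,vv=cv2.split(cv2.cvtColor(o,cv2.COLOR_RGB2HSV))
for b in blobs(((s<70)&(vv>115)).astype(np.uint8)*255,*g,5e-5): print(b[:5], b[5][:,0].max().round(4))
o2=ortho(im,K,T,.016,.57,-.395,.13,2200); cv2.imwrite("pics/w9.png",o2[:,:,::-1])
E
```

```text
t 17.48 delta cm [0.01 0.76 6.13] dr [ 0. -0. -0.] open 0.0076 grip 30.0 F [ 0.2 -0.7 -0.9]
(0.6281, -0.3941, 46, 24, 4.8) 0.651
```

View pics/w9.png

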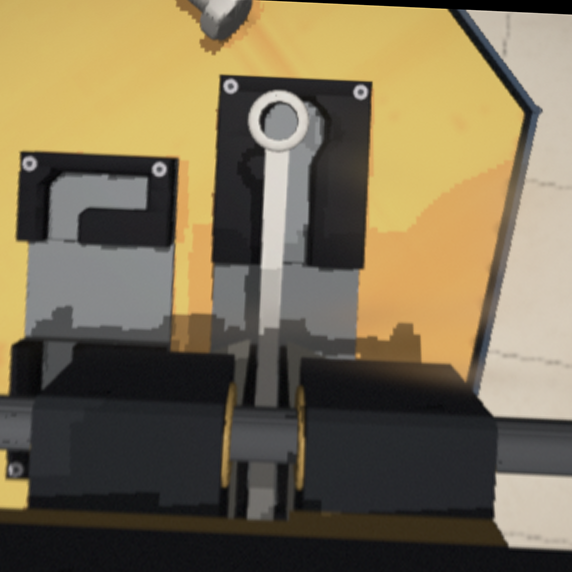

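The ring end measures x=0.651, where 0.6505 was expected. The spanner sits 7.6 mm left of the slot, which agrees with the computed correction.

Emit:
{"fn": "step_arm", "kwargs": {
  "increments": [
    {"delta_pos":[0,0.76,1],"dr":[0,0,0],"fingers":1},
    {"delta_pos":[0,0.76,2.5],"dr":[0,0,0],"fingers":1},
    {"delta_pos":[0,0.76,4.3],"dr":[0,0,0],"fingers":1},
    {"delta_pos":[0,0.76,5.1],"dr":[0,0,0],"fingers":1},
    {"delta_pos":[0,0.76,5.1],"dr":[0,0,0],"fingers":1}
  ]
}}

```text
time: 18.15
tool_pos: [0.5541, -0.3939, 0.0188]
tool_rot: [-3.14, 0.002, -0.046]
contact_force: [0.0, 0.1, -0.2]
opening: 0.0079
grip_force: 30.0
```

```bash
python3 - <<'E'
from h import *
go(.5548,-.3944,.0102,-2.6)
E
```

```text
t 18.15 delta cm [0.07 0.05 0.86] dr [-0.1  0.1 -0. ] open 0.0079 grip 30.0 F [ 0.   0.1 -0.2]
```

Emit:
{"fn": "step_arm", "kwargs": {
  "increments": [
    {"delta_pos":[0.03,0.05,0.4],"dr":[0,0,0],"fingers":1},
    {"delta_pos":[0.03,0.05,0.7],"dr":[0,0,0],"fingers":1},
    {"delta_pos":[0.03,0.05,0.85],"dr":[0,0,0],"fingers":1},
    {"delta_pos":[0.03,0.05,0.9],"dr":[0,0,0],"fingers":1},
    {"delta_pos":[0.03,0.05,0.9],"dr":[0,0,0],"fingers":1}
  ]
}}

```text
time: 18.77
tool_pos: [0.5548, -0.3949, 0.0112]
tool_rot: [3.141, -0.0, -0.046]
contact_force: [-0.4, 0.3, -0.8]
opening: 0.0077
grip_force: 30.0
```

Emit:
{"fn": "step_arm", "kwargs": {
  "increments": [
    {"delta_pos":[0,0,0],"dr":[0,0,0],"fingers":1},
    {"delta_pos":[0,0,0.05],"dr":[0,0,0],"fingers":0.4},
    {"delta_pos":[0,0,0.05],"dr":[0,0,0],"fingers":0.4},
    {"delta_pos":[0,0,0.05],"dr":[0,0,0],"fingers":0.4},
    {"delta_pos":[0,0,0.05],"dr":[0,0,0],"fingers":0.4}
  ]
}}

```text
time: 19.4
tool_pos: [0.5548, -0.395, 0.0107]
tool_rot: [3.141, -0.0, -0.046]
contact_force: [-0.5, -0.1, 0.9]
opening: 0.0273
grip_force: 0.0
```

Emit:
{"fn": "step_arm", "kwargs": {
  "increments": [
    {"delta_pos":[0,0,-1],"dr":[0,0,0],"fingers":0.4},
    {"delta_pos":[0,0,-5],"dr":[0,0,0],"fingers":0.2},
    {"delta_pos":[-1,-4,-9],"dr":[0,0,0],"fingers":0},
    {"delta_pos":[-2,-9,-12],"dr":[0,0,0],"fingers":0},
    {"delta_pos":[-3,-14,-14],"dr":[0,0,0],"fingers":0}
  ]
}}

```text
time: 20.02
tool_pos: [0.5315, -0.2527, 0.1532]
tool_rot: [3.14, -0.003, -0.046]
contact_force: [1.1, 0.7, 0.0]
opening: 0.0457
grip_force: 0.0
```

Emit:
{"fn": "step_arm", "kwargs": {
  "increments": [
    {"delta_pos":[-0.5,-5.5,-1],"dr":[0,0,0],"fingers":0},
    {"delta_pos":[-1,-11,-2],"dr":[0,0,0],"fingers":0},
    {"delta_pos":[-1.5,-16.5,-2],"dr":[0,0,0],"fingers":0},
    {"delta_pos":[-2,-22,-2],"dr":[0,0,0],"fingers":0},
    {"delta_pos":[-2.5,-27.5,-2],"dr":[0,0,0],"fingers":0}
  ]
}}

```text
time: 20.65
tool_pos: [0.5188, 0.0239, 0.1717]
tool_rot: [3.141, -0.002, -0.046]
contact_force: [0.7, 0.4, 1.1]
opening: 0.046
grip_force: 0.0
```

```bash
python3 - <<'E'
from h import *
go(.5088,.1439,.08,-.45)
E
```

```text
t 20.65 delta cm [ -1.57 -11.94   9.16] dr [ 0.  -0.1 -2.2] open 0.046 grip 0.0 F [0.7 0.4 1.1]
```

Emit:
{"fn": "step_arm", "kwargs": {
  "increments": [
    {"delta_pos":[-0.5,-4.5,0],"dr":[0,0,-1],"fingers":0},
    {"delta_pos":[-1,-9,2],"dr":[0,0,-2.2],"fingers":0},
    {"delta_pos":[-1.5,-11.7,5],"dr":[0,0,-2.2],"fingers":0},
    {"delta_pos":[-1.5,-11.7,9],"dr":[0,0,-2.2],"fingers":0},
    {"delta_pos":[-1.5,-11.7,9],"dr":[0,0,-2.2],"fingers":0}
  ]
}}

```text
time: 21.28
tool_pos: [0.5074, 0.1399, 0.0791]
tool_rot: [3.141, 0.005, -0.007]
contact_force: [0.5, 0.1, 1.1]
opening: 0.046
grip_force: 0.0
```

Emit:
{"fn": "step_arm", "kwargs": {
  "increments": [
    {"delta_pos":[0,0,0],"dr":[0,0,0],"fingers":0},
    {"delta_pos":[0,0,0],"dr":[0,0,0],"fingers":0},
    {"delta_pos":[0,0,0],"dr":[0,0,0],"fingers":0},
    {"delta_pos":[0,0,0],"dr":[0,0,0],"fingers":0},
    {"delta_pos":[0,0,0],"dr":[0,0,0],"fingers":0}
  ]
}}

```text
time: 21.9
tool_pos: [0.5093, 0.1397, 0.0808]
tool_rot: [3.142, -0.0, -0.008]
contact_force: [0.3, 0.6, 0.0]
opening: 0.0458
grip_force: 0.0
```

```bash
python3 - <<'E'
from h import *
go(.5088,.1439,.0018,-.45)
E
```

```text
t 21.9 delta cm [-0.06 -0.42  7.9 ] dr [ 0. -0.  0.] open 0.0458 grip 0.0 F [0.3 0.6 0. ]
```

Emit:
{"fn": "step_arm", "kwargs": {
  "increments": [
    {"delta_pos":[-0.06,-0.42,2],"dr":[0,0,0],"fingers":0},
    {"delta_pos":[-0.06,-0.42,5],"dr":[0,0,0],"fingers":0},
    {"delta_pos":[-0.06,-0.42,7.2],"dr":[0,0,0],"fingers":0},
    {"delta_pos":[-0.06,-0.42,7.7],"dr":[0,0,0],"fingers":0},
    {"delta_pos":[-0.06,-0.42,7.7],"dr":[0,0,0],"fingers":0}
  ]
}}

```text
time: 22.52
tool_pos: [0.5089, 0.144, 0.0038]
tool_rot: [3.142, -0.0, -0.007]
contact_force: [-0.1, 0.3, -0.4]
opening: 0.046
grip_force: 0.0
```

Emit:
{"fn": "step_arm", "kwargs": {
  "increments": [
    {"delta_pos":[0,0,0.1],"dr":[0,0,0],"fingers":1},
    {"delta_pos":[0,0,0.15],"dr":[0,0,0],"fingers":1},
    {"delta_pos":[0,0,0.15],"dr":[0,0,0],"fingers":1},
    {"delta_pos":[0,0,0.15],"dr":[0,0,0],"fingers":1},
    {"delta_pos":[0,0,0.15],"dr":[0,0,0],"fingers":1}
  ],
  "newtons": 30
}}

```text
time: 23.15
tool_pos: [0.5088, 0.1439, 0.0022]
tool_rot: [3.142, -0.0, -0.007]
contact_force: [0.3, 0.5, 1.4]
opening: 0.007
grip_force: 30.0
```

Emit:
{"fn": "step_arm", "kwargs": {
  "increments": [
    {"delta_pos":[0,0,0],"dr":[0,0,0],"fingers":1},
    {"delta_pos":[0,0,0],"dr":[0,0,0],"fingers":1},
    {"delta_pos":[0,0,-1],"dr":[0,0,0],"fingers":1},
    {"delta_pos":[0,0,-5],"dr":[0,0,0],"fingers":1},
    {"delta_pos":[0,0,-10],"dr":[0,0,0],"fingers":1}
  ]
}}

```text
time: 23.78
tool_pos: [0.5079, 0.1438, 0.1028]
tool_rot: [3.141, 0.002, -0.008]
contact_force: [1.4, 0.3, -0.9]
opening: 0.0073
grip_force: 30.0
```

```bash
python3 - <<'E'
from h import *
go(.5655,-.2897,.11,-2.5)
E
```

```text
t 23.77 delta cm [ 6.08 43.31 -0.72] dr [0.  0.1 2.1] open 0.0073 grip 30.0 F [ 1.4  0.3 -0.9]
```

Emit:
{"fn": "step_arm", "kwargs": {
  "increments": [
    {"delta_pos":[0.6,4,-2],"dr":[0,0,0],"fingers":1},
    {"delta_pos":[1.3,9.5,-2],"dr":[0,0,1],"fingers":1},
    {"delta_pos":[2.1,15,-2],"dr":[0,0,2.1],"fingers":1},
    {"delta_pos":[2.9,20.5,-2],"dr":[0,0,2.1],"fingers":1},
    {"delta_pos":[3.6,26,-2],"dr":[0,0,2.1],"fingers":1}
  ]
}}

```text
time: 24.4
tool_pos: [0.5428, -0.1181, 0.1228]
tool_rot: [3.141, -0.001, -0.044]
contact_force: [0.7, 1.0, -1.4]
opening: 0.0075
grip_force: 30.0
```

Emit:
{"fn": "step_arm", "kwargs": {
  "increments": [
    {"delta_pos":[0.7,5,0],"dr":[0,0,0],"fingers":1},
    {"delta_pos":[1.4,10,0],"dr":[0,0,0],"fingers":1},
    {"delta_pos":[2.3,15,1],"dr":[0,0,0],"fingers":1},
    {"delta_pos":[2.3,17,3.5],"dr":[0,0,0],"fingers":1},
    {"delta_pos":[2.3,17,5],"dr":[0,0,0],"fingers":1}
  ]
}}

```text
time: 25.02
tool_pos: [0.5574, -0.2882, 0.071]
tool_rot: [-3.141, 0.001, -0.047]
contact_force: [0.5, -0.2, 0.1]
opening: 0.007
grip_force: 30.0
```

Emit:
{"fn": "step_arm", "kwargs": {
  "increments": [
    {"delta_pos":[0,0,0],"dr":[0,0,0],"fingers":1},
    {"delta_pos":[0,0,0],"dr":[0,0,0],"fingers":1},
    {"delta_pos":[0,0,0],"dr":[0,0,0],"fingers":1},
    {"delta_pos":[0,0,0],"dr":[0,0,0],"fingers":1},
    {"delta_pos":[0,0,0],"dr":[0,0,0],"fingers":1}
  ]
}}

```text
time: 25.65
tool_pos: [0.5584, -0.287, 0.0725]
tool_rot: [3.141, -0.0, -0.044]
contact_force: [-0.2, -0.6, -0.0]
opening: 0.0073
grip_force: 30.0
```

```bash
python3 - <<'E'
from h import *
go(.5655,-.2897,.0102,-2.5)
v=save("w10"); im,K,T=v
o2=ortho(im,K,T,.016,.57,-.305,.11,2600); cv2.imwrite("pics/w10.png",o2[:,:,::-1])
E
```

```text
t 25.65 delta cm [0.72 0.24 6.23] dr [ 0. -0. -0.] open 0.0073 grip 30.0 F [-0.2 -0.6 -0. ]
```

View pics/w10.png

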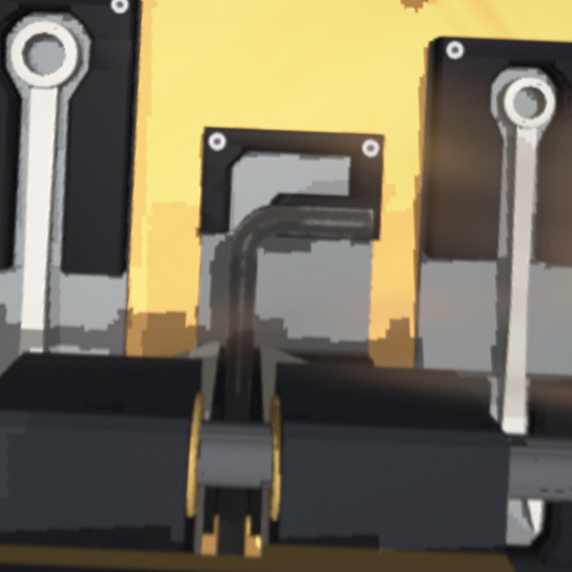

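The picture shows both spanners lying in their recesses: big ring at (45,55), small ring at (528,102). The held hex key's short arm is at (310,220); corrected for height its end is x=0.610, as expected. Lowering with a 7 mm forward correction.

Emit:
{"fn": "step_arm", "kwargs": {
  "increments": [
    {"delta_pos":[0.72,0.24,1],"dr":[0,0,0],"fingers":1},
    {"delta_pos":[0.72,0.24,2.5],"dr":[0,0,0],"fingers":1},
    {"delta_pos":[0.72,0.24,4.3],"dr":[0,0,0],"fingers":1},
    {"delta_pos":[0.72,0.24,5.1],"dr":[0,0,0],"fingers":1},
    {"delta_pos":[0.72,0.24,5.1],"dr":[0,0,0],"fingers":1}
  ]
}}

```text
time: 26.32
tool_pos: [0.5648, -0.2895, 0.0199]
tool_rot: [-3.141, 0.002, -0.044]
contact_force: [0.8, -0.0, -0.5]
opening: 0.0072
grip_force: 30.0
```

```bash
python3 - <<'E'
from h import *
go(.5655,-.2897,.0102,-2.5)
E
```

```text
t 26.32 delta cm [0.08 0.01 0.97] dr [-0.1  0.1 -0. ] open 0.0072 grip 30.0 F [ 0.8 -0.  -0.5]
```

Emit:
{"fn": "step_arm", "kwargs": {
  "increments": [
    {"delta_pos":[0.03,0,0.4],"dr":[0,0,0],"fingers":1},
    {"delta_pos":[0.03,0,0.7],"dr":[0,0,0],"fingers":1},
    {"delta_pos":[0.03,0,0.9],"dr":[0,0,0],"fingers":1},
    {"delta_pos":[0.03,0,0.95],"dr":[0,0,0],"fingers":1},
    {"delta_pos":[0.03,0,0.95],"dr":[0,0,0],"fingers":1}
  ]
}}

```text
time: 26.95
tool_pos: [0.5657, -0.2899, 0.0117]
tool_rot: [3.141, -0.0, -0.044]
contact_force: [-0.2, 0.8, 0.8]
opening: 0.007
grip_force: 30.0
```

Emit:
{"fn": "step_arm", "kwargs": {
  "increments": [
    {"delta_pos":[0,0,0.05],"dr":[0,0,0],"fingers":1},
    {"delta_pos":[0,0,0.05],"dr":[0,0,0],"fingers":0.4},
    {"delta_pos":[0,0,0.05],"dr":[0,0,0],"fingers":0.4},
    {"delta_pos":[0,0,0.05],"dr":[0,0,0],"fingers":0.4},
    {"delta_pos":[0,0,0.05],"dr":[0,0,0],"fingers":0.4}
  ]
}}

```text
time: 27.58
tool_pos: [0.5656, -0.2899, 0.0112]
tool_rot: [3.141, -0.0, -0.044]
contact_force: [-0.4, 0.1, 0.2]
opening: 0.0276
grip_force: 0.0
```

Emit:
{"fn": "step_arm", "kwargs": {
  "increments": [
    {"delta_pos":[0,0,-1],"dr":[0,0,0],"fingers":0.4},
    {"delta_pos":[0,0,-5],"dr":[0,0,0],"fingers":0.2},
    {"delta_pos":[-1,-4,-9],"dr":[0,0,0],"fingers":0},
    {"delta_pos":[-2,-9,-12],"dr":[0,0,0],"fingers":0},
    {"delta_pos":[-3,-14,-14],"dr":[0,0,0],"fingers":-0.5}
  ]
}}

```text
time: 28.2
tool_pos: [0.5421, -0.1477, 0.1536]
tool_rot: [3.141, -0.003, -0.045]
contact_force: [0.7, 0.7, -0.6]
opening: 0.0521
grip_force: 0.0
```

Emit:
{"fn": "step_arm", "kwargs": {
  "increments": [
    {"delta_pos":[-0.5,-5.5,-1],"dr":[0,0,-4],"fingers":-1},
    {"delta_pos":[-1,-11,-2],"dr":[0,0,-8],"fingers":-1},
    {"delta_pos":[-1.5,-16.5,-2],"dr":[0,0,-13],"fingers":-1},
    {"delta_pos":[-2,-22,-2],"dr":[0,0,-18],"fingers":-1},
    {"delta_pos":[-2.5,-27.5,-2],"dr":[0,0,-24],"fingers":-1}
  ]
}}

```text
time: 28.82
tool_pos: [0.5289, 0.1289, 0.1721]
tool_rot: [3.141, -0.002, 0.378]
contact_force: [0.8, 0.2, 0.1]
opening: 0.0916
grip_force: 0.0
```

```bash
python3 - <<'E'
from h import *
go(.4904,.2333,.13,21.5)
E
```

```text
t 28.82 delta cm [  0.27 -11.12   4.21] dr [ 0.  -0.1  0.2] open 0.0916 grip 0.0 F [0.8 0.2 0.1]
```

Emit:
{"fn": "step_arm", "kwargs": {
  "increments": [
    {"delta_pos":[-2,-4,-1],"dr":[0,0,0],"fingers":-1},
    {"delta_pos":[-4,-8,-2],"dr":[0,0,0],"fingers":-1},
    {"delta_pos":[-6.2,-11,-2],"dr":[0,0,0],"fingers":-1},
    {"delta_pos":[-6.2,-11,-2],"dr":[0,0,0],"fingers":-1},
    {"delta_pos":[-6.2,-11,-2],"dr":[0,0,0],"fingers":-1}
  ]
}}

```text
time: 29.45
tool_pos: [0.4317, 0.2067, 0.1917]
tool_rot: [3.141, -0.002, 0.375]
contact_force: [0.8, -0.1, 0.6]
opening: 0.0916
grip_force: 0.0
```

Emit:
{"fn": "step_arm", "kwargs": {
  "increments": [
    {"delta_pos":[0,0,0],"dr":[0,0,0],"fingers":-1},
    {"delta_pos":[0,0,0],"dr":[0,0,0],"fingers":-1},
    {"delta_pos":[0,0,0],"dr":[0,0,0],"fingers":-1},
    {"delta_pos":[0,0,0],"dr":[0,0,0],"fingers":-1},
    {"delta_pos":[0,0,0],"dr":[0,0,0],"fingers":-1}
  ]
}}

```text
time: 30.08
tool_pos: [0.4311, 0.2068, 0.191]
tool_rot: [3.142, 0.0, 0.375]
contact_force: [0.2, -0.1, -0.8]
opening: 0.0922
grip_force: 0.0
```

```bash
python3 - <<'E'
from h import *
v=save("w11"); w5=load("w5")
for k,vs,z in(("w11",[v],0),("w5+w11",[v,w5],0),("z free",[v,w5],1)):
    r,e=boxfit(vs,(.105,.048,.032),[.4904,.2333,.375],"block",bool(z)); print(k,r.round(4),np.degrees(r[2]).round(2),round(e,3))
im,K,T=v; o=ortho(im,K,T,.032,.49,.235,.1,2900); h,s,vv=cv2.split(cv2.cvtColor(o,cv2.COLOR_RGB2HSV))
print(meas(v,"block")and meas(v,"block")[:5])
cv2.imwrite("pics/w11.png",o[:,:,::-1])
go(.4904,.2333,.012,21.5)
E
```

```text
w11 [0.4903 0.2336 0.367 ] 21.03 0.028
w5+w11 [0.4901 0.2336 0.3673] 21.05 0.041
z free [0.4904 0.234  0.3673 0.0263] 21.05 0.026
None
t 30.12 delta cm [ 6.5  -0.3  17.91] dr [ 0.  0. -0.] open 0.0917 grip 0.0 F [ 0.4  0.  -0.1]
```

View pics/w11.png

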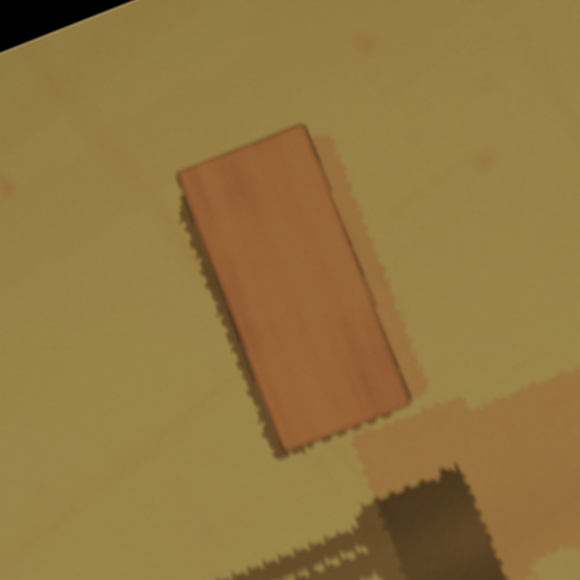

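The last crop confirms the chosen block, farthest left, with centre (294,288) → (0.4907, 0.2334) and yaw 21.1°. It shows 103x46 mm with chamfered edges. Gripping it.

Emit:
{"fn": "step_arm", "kwargs": {
  "increments": [
    {"delta_pos":[3,-0.2,2],"dr":[0,0,0.4],"fingers":-1},
    {"delta_pos":[6,-0.3,5],"dr":[0,0,0.4],"fingers":-1},
    {"delta_pos":[6.5,-0.3,9],"dr":[0,0,0.4],"fingers":-1},
    {"delta_pos":[6.5,-0.3,11],"dr":[0,0,0.4],"fingers":-1},
    {"delta_pos":[6.5,-0.3,11],"dr":[0,0,0.4],"fingers":-1}
  ]
}}

```text
time: 30.75
tool_pos: [0.4894, 0.2331, 0.0795]
tool_rot: [-3.141, 0.004, 0.368]
contact_force: [-0.5, 0.6, 0.5]
opening: 0.0915
grip_force: 0.0
```

```bash
python3 - <<'E'
from h import *
go(.4904,.2335,.012,21.1)
E
```

```text
t 30.75 delta cm [0.14 0.   6.75] dr [-0.   0.2 -0. ] open 0.0915 grip 0.0 F [-0.5  0.6  0.5]
```

Emit:
{"fn": "step_arm", "kwargs": {
  "increments": [
    {"delta_pos":[0.05,0,2],"dr":[0,0,0],"fingers":-1},
    {"delta_pos":[0.05,0,4.5],"dr":[0,0,0],"fingers":-1},
    {"delta_pos":[0.05,0,6.3],"dr":[0,0,0],"fingers":-1},
    {"delta_pos":[0.05,0,6.8],"dr":[0,0,0],"fingers":-1},
    {"delta_pos":[0.05,0,6.8],"dr":[0,0,0],"fingers":-1}
  ]
}}

```text
time: 31.38
tool_pos: [0.4914, 0.2338, 0.014]
tool_rot: [3.141, -0.001, 0.368]
contact_force: [-0.1, 0.0, 0.4]
opening: 0.0917
grip_force: 0.0
```

Emit:
{"fn": "step_arm", "kwargs": {
  "increments": [
    {"delta_pos":[0,0,0],"dr":[0,0,0],"fingers":0.3},
    {"delta_pos":[0,0,0],"dr":[0,0,0],"fingers":0.3},
    {"delta_pos":[0,0,0],"dr":[0,0,0],"fingers":0.3},
    {"delta_pos":[0,0,0],"dr":[0,0,0],"fingers":0.3},
    {"delta_pos":[0,0,0],"dr":[0,0,0],"fingers":0.3}
  ],
  "newtons": 30
}}

```text
time: 32.0
tool_pos: [0.4909, 0.2336, 0.0131]
tool_rot: [3.142, -0.0, 0.368]
contact_force: [-0.8, -0.4, 1.0]
opening: 0.0479
grip_force: 30.0
```

Emit:
{"fn": "step_arm", "kwargs": {
  "increments": [
    {"delta_pos":[0,0,0],"dr":[0,0,0],"fingers":0.3},
    {"delta_pos":[0,0,-1],"dr":[0,0,0],"fingers":0.3},
    {"delta_pos":[0,0,-4],"dr":[0,0,0],"fingers":0.3},
    {"delta_pos":[0,0,-8],"dr":[0,0,0],"fingers":0.3},
    {"delta_pos":[0,2,-10],"dr":[0,0,0],"fingers":0.3}
  ]
}}

```text
time: 32.62
tool_pos: [0.4986, 0.2158, 0.1157]
tool_rot: [3.141, -0.003, 0.37]
contact_force: [0.2, -0.1, -1.8]
opening: 0.0475
grip_force: 30.0
```

```bash
python3 - <<'E'
from h import *
go(.5242,-.1038,.12,1.1)
E
```

```text
t 32.62 delta cm [-9.15 30.72 -0.45] dr [-0.  -0.2 20.1] open 0.0475 grip 30.0 F [ 0.2 -0.1 -1.8]
```

Emit:
{"fn": "step_arm", "kwargs": {
  "increments": [
    {"delta_pos":[-1.4,5,0],"dr":[0,0,4],"fingers":0.3},
    {"delta_pos":[-3,10.5,0],"dr":[0,0,8],"fingers":0.3},
    {"delta_pos":[-4.6,16,0],"dr":[0,0,12],"fingers":0.3},
    {"delta_pos":[-6.2,21.5,0],"dr":[0,0,16],"fingers":0.3},
    {"delta_pos":[-8,27,0],"dr":[0,0,20.1],"fingers":0.3}
  ]
}}

```text
time: 33.25
tool_pos: [0.5205, -0.0677, 0.1137]
tool_rot: [3.141, -0.001, 0.015]
contact_force: [1.1, -0.5, -1.4]
opening: 0.0478
grip_force: 30.0
```

Emit:
{"fn": "step_arm", "kwargs": {
  "increments": [
    {"delta_pos":[0,3,1],"dr":[0,0,0],"fingers":0.3},
    {"delta_pos":[0,3.5,3],"dr":[0,0,0],"fingers":0.3},
    {"delta_pos":[0,3.5,5],"dr":[0,0,0],"fingers":0.3},
    {"delta_pos":[0,3.5,5],"dr":[0,0,0],"fingers":0.3},
    {"delta_pos":[0,3.5,5],"dr":[0,0,0],"fingers":0.3}
  ]
}}

```text
time: 33.88
tool_pos: [0.5215, -0.1008, 0.064]
tool_rot: [3.141, -0.001, 0.017]
contact_force: [-0.4, 0.3, -1.8]
opening: 0.0477
grip_force: 30.0
```

```bash
python3 - <<'E'
from h import *
go(.5247,-.1038,.021,1.1)
E
```

```text
t 33.88 delta cm [0.31 0.3  4.3 ] dr [ 0.  -0.1 -0.1] open 0.0477 grip 30.0 F [-0.4  0.3 -1.8]
```

Emit:
{"fn": "step_arm", "kwargs": {
  "increments": [
    {"delta_pos":[0.31,0.3,0.5],"dr":[0,0,0],"fingers":0.3},
    {"delta_pos":[0.31,0.3,1.8],"dr":[0,0,0],"fingers":0.3},
    {"delta_pos":[0.31,0.3,2.8],"dr":[0,0,0],"fingers":0.3},
    {"delta_pos":[0.31,0.3,3.1],"dr":[0,0,0],"fingers":0.3},
    {"delta_pos":[0.31,0.3,3.1],"dr":[0,0,0],"fingers":0.3}
  ]
}}

```text
time: 34.5
tool_pos: [0.524, -0.1037, 0.0317]
tool_rot: [-3.141, 0.001, 0.017]
contact_force: [-1.0, 0.5, -0.8]
opening: 0.0477
grip_force: 30.0
```

```bash
python3 - <<'E'
from h import *
go(.5247,-.1038,.021,1.1)
E
```

```text
t 34.5 delta cm [0.07 0.01 1.07] dr [-0.   0.  -0.1] open 0.0477 grip 30.0 F [-1.   0.5 -0.8]
```

Emit:
{"fn": "step_arm", "kwargs": {
  "increments": [
    {"delta_pos":[0.03,0,0.4],"dr":[0,0,0],"fingers":0.3},
    {"delta_pos":[0.03,0,0.8],"dr":[0,0,0],"fingers":0.3},
    {"delta_pos":[0.03,0,1.0],"dr":[0,0,0],"fingers":0.3},
    {"delta_pos":[0.03,0,1.05],"dr":[0,0,0],"fingers":0.3},
    {"delta_pos":[0.03,0,1.05],"dr":[0,0,0],"fingers":0.3}
  ]
}}

```text
time: 35.12
tool_pos: [0.5246, -0.1037, 0.0216]
tool_rot: [3.141, -0.0, 0.017]
contact_force: [-0.1, -0.7, -1.9]
opening: 0.0476
grip_force: 30.0
```

Emit:
{"fn": "step_arm", "kwargs": {
  "increments": [
    {"delta_pos":[0,0,0.05],"dr":[0,0,0],"fingers":0.3},
    {"delta_pos":[0,0,0.05],"dr":[0,0,0],"fingers":-0.4},
    {"delta_pos":[0,0,0.05],"dr":[0,0,0],"fingers":-0.4},
    {"delta_pos":[0,0,0.05],"dr":[0,0,0],"fingers":-0.4},
    {"delta_pos":[0,0,0.05],"dr":[0,0,0],"fingers":-0.4}
  ]
}}

```text
time: 35.75
tool_pos: [0.5246, -0.1038, 0.0212]
tool_rot: [3.141, -0.0, 0.017]
contact_force: [-0.1, 0.2, 0.0]
opening: 0.0644
grip_force: 0.0
```

Emit:
{"fn": "step_arm", "kwargs": {
  "increments": [
    {"delta_pos":[0,0,-1],"dr":[0,0,0],"fingers":-0.4},
    {"delta_pos":[0,0,-5],"dr":[0,0,0],"fingers":-0.4},
    {"delta_pos":[0,0,-10],"dr":[0,0,0],"fingers":-0.4},
    {"delta_pos":[-3,4,-15],"dr":[0,0,0],"fingers":-0.4},
    {"delta_pos":[-5,9,-20],"dr":[0,0,0],"fingers":-0.4}
  ]
}}

```text
time: 36.38
tool_pos: [0.4805, -0.1819, 0.2104]
tool_rot: [3.141, -0.001, 0.019]
contact_force: [1.3, -0.8, 0.3]
opening: 0.0643
grip_force: 0.0
```

Emit:
{"fn": "step_arm", "kwargs": {
  "increments": [
    {"delta_pos":[-1,3,-3],"dr":[0,0,0],"fingers":-0.4},
    {"delta_pos":[-2,5,-5],"dr":[0,0,0],"fingers":-0.4},
    {"delta_pos":[-2,5,-5],"dr":[0,0,0],"fingers":-0.4},
    {"delta_pos":[-2,5,-5],"dr":[0,0,0],"fingers":-0.4},
    {"delta_pos":[-2,5,-5],"dr":[0,0,0],"fingers":-0.4}
  ]
}}

```text
time: 37.0
tool_pos: [0.4622, -0.2309, 0.2572]
tool_rot: [-3.14, 0.001, 0.018]
contact_force: [0.2, -0.4, -0.4]
opening: 0.0645
grip_force: 0.0
```

```bash
python3 - <<'E'
from h import *
v=save("w12"); im,K,T=v
o=ortho(im,K,T,.016,.55,-.26,.2,1480); cv2.imwrite("pics/w12.png",o[:,:,::-1])
E
```

```text
(no output)
```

View pics/w12.png

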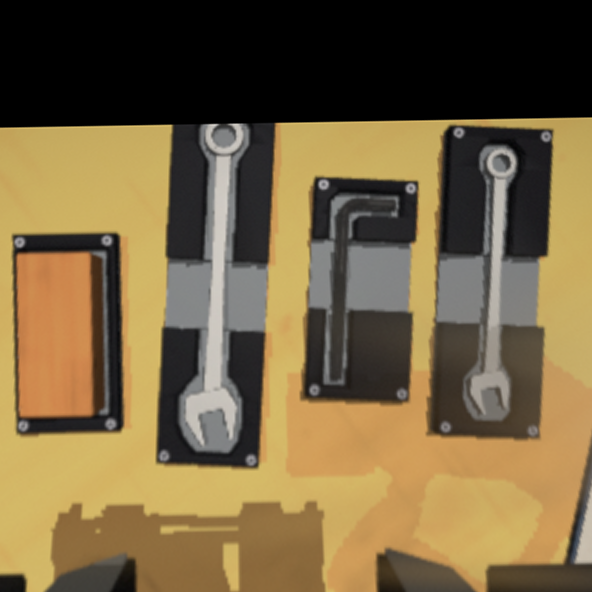

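The final picture shows the block at (55,335), big spanner (220,290), hex key (345,290) and small spanner (495,285), each lying in its own recess. The block's edges at cols 15 and 92, rows 252 and 416, match the projection of a top at z = 40 mm (predicted 15, 91, 253, 418), so it is seated.

```bash
python3 -c "
from cell import robot
print(robot.observe()['time'], robot.hand_in())"
```

```text
the job is handed in; nothing more can be done
37.05 None
```

I put both spanners, the hex key and the packing block each in its own tray and handed the job in at 37 s of the 112 s allowed; the final picture shows all four seated, and I never touched the caliper or the steel block.

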